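# Dry-clamp a board on a padded bar clamp

### The job

Set up the bar clamp on the bench for a dry run. Squeeze the sliding jaw's lock tab and, holding it in, draw the jaw right back to its end stop; drape every wooden bar pad astride the bar, spread out between the jaws where the board will lie; lay the board lengthwise along the bar, flat on the pads; then, with the tab held in again, bring the jaw up until the board is snug between both jaws with no gap, and let the tab go so that it locks. Leave the other things on the bench where they are.

Things in the scene. Friction and masses are not known exactly. Their poses are not given: they have to be found in the camera images.
- clamp: bar clamp on two grey feet screwed to the bench. Origin: on the bench under the bar's middle; y along the bar to the fixed jaw, x level across it, z up. Aluminium bar 32 wide (x), 28 high, its top 62 above the bench, open below between the feet (at y -295 and +235; 90 wide, 34 high). Behind the fixed jaw a grey block and a wooden screw handle reach to y +366, up to 99 high: not to be used
- fixed_face (a point): foot of the fixed jaw's face, on the bar's top line, at y = +160 of the clamp. The jaw is a dark steel plate 56 wide rising 42 above the bar
- jaw (a joint): sliding jaw, m: 0 = its face 60 mm from the fixed jaw's face; grows as it is drawn away (to the clamp's -y), end stop at 0.26. Gap between the faces = 60 mm + this. Slides freely (1 N) while the tab is held in; else locked both ways by notches under the bar every 10 mm (at 0, 0.01, 0.02 ..; 2 mm of play either way, holds 60 N)
- jaw_face (a point): foot of the sliding jaw's face, on the bar's top line. Going back from it along the bar: dark steel plate 14 thick, 56 wide, rising 42 above the bar; 34 mm gap for a finger (low grey sled, 14 above the bar); grey grip post 12 thick, 30 wide, rising 64 above the bar; then the tab
- jaw_grip (a point): pinch point on the sliding jaw, 48 above the bar top (110 above the bench), 66.5 behind the face: one finger in the gap in front of the post, the other behind the tab, closing along the bar. Post and tab together measure 51 here when free, 37 with the tab fully in. Moves with the jaw
- tab (a joint): spring lock tab on the jaw: steel lever 28 wide, 10 thick, 60 tall behind the grip post, rad: 0 = free, leaning back, locked; 0.18 = squeezed in towards the post, upright; the jaw is free above 0.14. Let go between two notches it may stand at 0.13 until the jaw moves a little. Takes 3 to 5 N at the pinch point, springs back by itself
- board: brown wooden board, 50 wide (x), 260 long (y), 26 thick, 0.17 to 0.34 kg, lying flat on the bench at first. Origin: centre of its underside; with the board on the pads it is 72 above the bench
- pad1: bar pad: dark wooden saddle, an inverted U standing on its two legs, 54 wide over the legs (x), 36 long (y), 30 high; crown 10 thick, legs 8 thick and 20 deep with 38 between them; 40 g. Origin: middle of its foot plane, between the leg bottoms; 42 above the bench when the pad sits on the bar
- pad2: another bar pad, the same as pad1 (three to five pads are there in all)
- pad3: another bar pad, the same as pad1 (three to five pads are there in all)
- pad4: another bar pad, the same as pad1 (three to five pads are there in all)
- pad5: another bar pad, the same as pad1 (three to five pads are there in all)
- offcut: white-faced chipboard offcut, 60 x 42 x 20, lying among the pads; not part of the job
- tape_roll: roll of paper tape, 84 across, 25 high, lying flat; not part of the job
- glue_bottle: white glue bottle, 64 across, 185 tall, standing; not part of the job
- try_square: try square lying flat: dark stock 100 long, steel blade 160 long; not part of the job
Not all that is in view belongs to the job. What is shaped like the pad4 but pink is not meant.

How it is judged:
By the outcome, as a careful person would: the job done as asked, in the order asked, and still so for the second after the job is handed in, with the robot touching nothing.
Of pad1, pad2, pad3, pad4, pad5 only 3 to 5 are there at a start; the rules pass over those that are not, and their reading is None.
At some moment in a run one of pad1, pad2, pad3, pad4, pad5, board may be knocked a few centimetres aside while the robot is not near it.
Once in a run the grip may slacken for a moment while it holds something.
It also fails if it takes over 210 s, if anything falls off the work surface, if the arm or the gripper's body presses on something with over 40 N, if the wrist force passes 120 N, or if a joint passes its speed limit or range.

### The arm

A 6-joint arm with a two-finger parallel gripper is mounted at the origin on the work surface. World frame = base frame: x ahead of the robot, y to its left, z up, the work surface at z = 0. Lengths are in m, angles in degrees, forces in N, time in s.
With the tool pointing down it reaches from about 0.375 to 0.9 m from the base axis. Payload 3.1 kg.
Tool frame: the origin (TCP) lies on the centre line of the jaws, within the pads' length; the fingertips stand 14 mm ahead of it and the grasp point (between the pads) lies 5 mm behind it (bot.tips_ahead is the distance from the TCP to the fingertips, in m); z points along the fingers, y is the line along which they close (so a half turn about z gives the same grasp; the last joint's range is limited). The gripper opens to 87 mm and grips with 3 to 60 N. Pads are 19 mm wide; open, the fingers measure 117 mm over their backs; the gripper's body (75 mm by 190 mm) begins 51 mm behind the grasp point.
Start: joints at [53.428, 30.224, 82.088, -0, 67.689, -10.227], TCP at [0.277, 0.56, 0.237] pointing down, gripper open.
Joint ranges: [-176.69, 176.69], [-43.24, 126.21], [12.49, 139.97], [-82, 262], [0, 151.66], [-163.58, 163.58]. Speed limits (degrees/s): [159.86, 159.86, 180, 180, 180, 180].

### API

Orientations are given as a 3x3 rotation matrix whose columns are the frame's x, y, z axes.
In Python, from rig import bot gives the robot as it stands.
- The arm moves only by the tool play_rows, never from a script. Its argument "moves" is a list that holds one entry, the list of rows, each a list of 6 numbers: the shift along the tool's x, y, z in mm, then the turn, a rotation vector about the tool's x, y, z in rad. A call has 1 to 5 rows; each row shifts and turns the commanded pose from where the row before left it, along the tool's axes as they then stand; what a row does not reach is not made up. A row lasts 1/10 s, in which the tool goes at most 50 mm and 8.59 degrees, less where a joint would pass 70% of its speed; a pose out of reach is approached as far as the arm can. A call with a gripper value outside its range is refused whole. "fingers" is the opening, from -1 (shut) to 1 (fully open), set as the call begins (left out, the last holds). The fingers move at their own pace and stop on an object; the grip force is fixed at half the most. Time passes only in rows, so rows that do not move let the fingers close. It gives the time, the measured TCP pose, the force, the opening and the grip force at its end, in the units of the state.
- bot.read_state(): the state, without advancing time (a new reading comes with each control period).
- bot.capture(name): name is "scene" or "top" or "wrist"; returns a dict with "image" (480x640x3 uint8, blue, green, red), "fx", "fy", "cx", "cy" (pixels), "R" (3x3) and "t" (3): a world point X has camera coordinates R X + t. Camera axes: x right, y down, z forward; pixel columns grow to the right and rows downward; lengths in m; the calibration is good to about 2 mm. A picture is of the moment at which its call begins. There is no depth.
- bot.hand_in(): hands the job in; it is judged then, once.
Trained networks look in a picture, given as the dict that the camera call returned (one of the last four; its "shot" number tells which), for a name from the list of things; names that differ only in an ending like _2 or _b are one class to them, and where a whole thing is asked for, a point or a joint stands for the part that bears it (a point fixed in the world has none). Each returns a list of dicts, best first, with "confidence" (0 to 1); they miss things now and then, are a little off and sometimes report something else, mostly with a low value. They report only what shows in the picture. A call takes as long as a camera call. They do not tell look-alikes from the thing itself.
- bot.search_frame(picture, query): "centre" ([column, row] in pixels, amid what is visible of it).
- bot.silhouettes(picture, query): "pixels" (480x640 bool, what is visible of it) and "centre" ([column, row] in pixels, amid what is visible of it).
- bot.pinpoint(picture, query): "centre" ([column, row] in pixels: a listed point, or the origin of a listed thing).
The state is a dict: "time_s": time; "joint_positions": joint angles; "qvel": joint speeds; "tau": joint torques, N m; "position": TCP position; "tcp_rot": TCP orientation; "force": force on the tool from outside, world axes, zero at the start; "moment": the same for the moment, N m; "opening": opening from 0.0 (shut) to 1.0 (fully open); "grasp_force": force on a finger pad.
Only numpy, scipy, OpenCV 4.12 (cv2) and the standard library are available. Lean on these libraries where they do the work, as an engineer would, in place of code of your own. Each camera call takes 0.05 s, during which the arm holds its last target. There are 200 camera calls.

## Working session

There is one attempt and no reset: what is moved stays moved. The work goes in short steps, Python scripts to look and compute and a tool call to move; the robot and the scene stay as the last step left them, time stands still between calls to the robot, and variables do not carry over. Pictures are saved under pics/ and viewed, at most 14 in all, crops included, and the job is handed in when it is done.

Besides the shell and the picture viewer there is one more tool, called after ">>>" by a JSON object that holds its "name" and its "arguments". play_rows: Moves the arm, as the interface text tells. Its arguments: {"type":"object","properties":{"moves":{"type":"array","items":{"type":"array","items":{"type":"array","items":{"type":"number"}}}},"fingers":{"type":"number"}},"required":["moves"]}

```bash
mkdir -p pics; ls
cat > h.py <<'E'
import numpy as np, cv2
from rig import bot
def ray(c,px):
    d=np.array([(px[0]-c["cx"])/c["fx"],(px[1]-c["cy"])/c["fy"],1.]); R=np.array(c["R"]);t=np.array(c["t"])
    return -R.T@t, R.T@d
def onz(c,px,z):
    o,d=ray(c,px); return o+d*(z-o[2])/d[2]
def tri(obs):
    A=np.zeros((3,3));b=np.zeros(3)
    for c,px in obs:
        o,d=ray(c,px);d=d/np.linalg.norm(d);P=np.eye(3)-np.outer(d,d);A+=P;b+=P@o
    X=np.linalg.solve(A,b); return X
def proj(c,X):
    p=np.array(c["R"])@X+np.array(c["t"]);return np.array([c["fx"]*p[0]/p[2]+c["cx"],c["fy"]*p[1]/p[2]+c["cy"]])
def toolmove(s,P):  # mm in tool axes to world P
    return np.round(np.array(s["tcp_rot"]).T@(np.array(P)-np.array(s["position"]))*1000,1)
E
python3 - <<'E'
from h import *
s=bot.read_state(); print(s["time_s"],s["position"],np.round(s["tcp_rot"],3).tolist(),s["force"])
for n in("scene","top","wrist"):
    c=bot.capture(n); cv2.imwrite(f"pics/{n}0.png",c["image"]); print(n,(-np.array(c["R"]).T@c["t"]).round(3), c["fx"])
    for q in("clamp","fixed_face","jaw_face","jaw_grip","board","pad1","offcut","tape_roll","glue_bottle","try_square"):
        try:
            r=bot.pinpoint(c,q); print(n,q,[(np.round(d["centre"]).astype(int).tolist(),round(d["confidence"],2)) for d in r][:8])
        except Exception as e: print(q,e)
E
```

```text
pics
0.0 [0.27690359 0.55953545 0.23556142] [[-0.896, 0.444, -0.001], [0.444, 0.896, -0.002], [0.0, -0.002, -1.0]] [ 0.94387479 -0.30627099 -0.10859616]
scene [1.142 0.646 1.155] 564.9202686657036
scene clamp [([343, 197], 0.83)]
scene fixed_face []
scene jaw_face [([344, 180], 0.91), ([302, 274], 0.68)]
scene jaw_grip [([342, 194], 0.67), ([326, 154], 0.64)]
scene board [([236, 178], 0.86)]
scene pad1 [([299, 278], 0.96), ([328, 255], 0.95), ([365, 277], 0.87), ([274, 250], 0.79), ([304, 351], 0.79), ([310, 230], 0.68), ([467, 315], 0.63)]
scene offcut [([330, 301], 0.89)]
scene tape_roll [([265, 303], 0.87)]
scene glue_bottle [([225, 259], 0.92)]
scene try_square [([194, 222], 0.9)]
top [0.537 0.07  0.931] 478.63491478734784
top clamp [([369, 344], 0.63), ([416, 346], 0.43), ([262, 274], 0.4)]
top fixed_face [([286, 352], 0.92)]
top jaw_face [([374, 349], 0.83)]
top jaw_grip [([419, 350], 0.75), ([310, 264], 0.33)]
top board [([492, 249], 0.67)]
top pad1 [([362, 275], 0.93), ([263, 272], 0.88), ([371, 212], 0.81), ([310, 266], 0.77), ([316, 210], 0.71), ([147, 321], 0.59), ([248, 160], 0.57)]
top offcut [([259, 222], 0.72)]
top tape_roll [([314, 159], 0.9)]
top glue_bottle [([401, 162], 0.62)]
top try_square [([467, 170], 0.81)]
wrist [0.213 0.594 0.385] 380.3824598487126
wrist clamp []
wrist fixed_face []
wrist jaw_face []
wrist jaw_grip []
wrist board []
wrist pad1 []
wrist offcut []
wrist tape_roll []
wrist glue_bottle []
wrist try_square []
```

View pics/scene0.png

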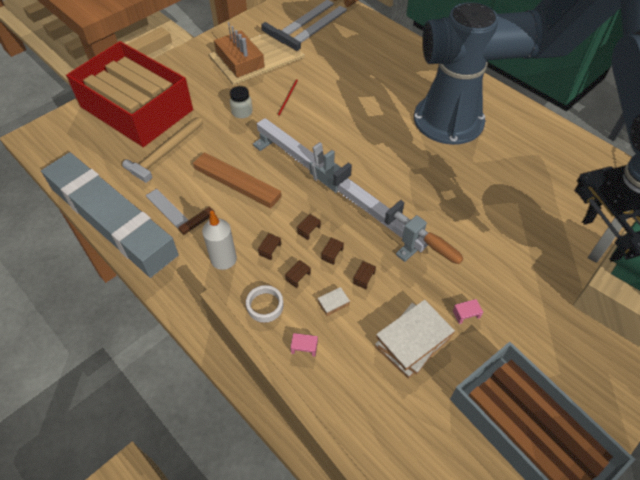

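View pics/top0.png

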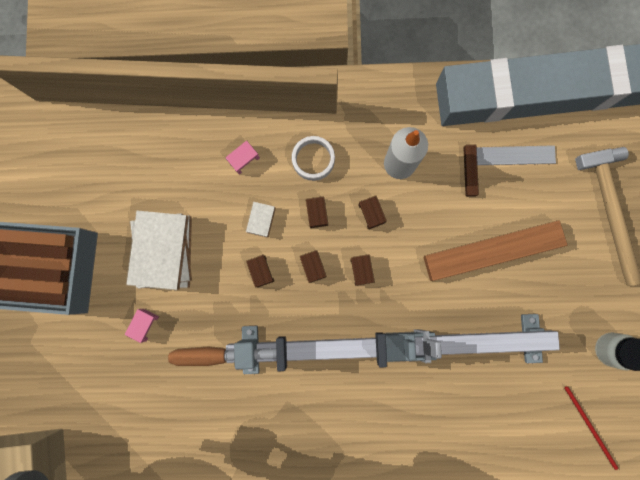

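```bash
cat >> h.py <<'E'
from scipy.optimize import minimize
def boxmask(c,x,y,yaw,L,z0=0.):
    cs,sn=np.cos(yaw),np.sin(yaw)
    P=[proj(c,np.array([x+cs*a-sn*b,y+sn*a+cs*b,z0+h])) for a in(-L[0]/2,L[0]/2) for b in(-L[1]/2,L[1]/2) for h in(0,L[2])]
    m=np.zeros((480*4,640*4),np.uint8); cv2.fillConvexPoly(m,cv2.convexHull(np.array(P,np.float32)*4+1.5).astype(np.int32),1)
    return cv2.resize(m.astype(np.float32),(640,480),interpolation=cv2.INTER_AREA)
def fitbox(obs,x,y,L,z0=0.,yaws=np.radians(range(0,180,15))):
    def cost(p,o=obs):
        v=0
        for c,m in o:
            b=boxmask(c,p[0],p[1],p[2],L,z0); v+=np.abs(b-m).sum()/m.sum()
        return v/len(o)
    best=min(([x,y,w] for w in yaws),key=cost)
    for _ in range(2):
        r=minimize(cost,best,method="Nelder-Mead",options=dict(initial_simplex=np.array([best]*4)+np.vstack([np.zeros(3),np.diag([.008,.008,.2])]),xatol=2e-4,fatol=1e-4)); best=r.x
    return r.x,r.fun
def sil(c,q,minc=.3):
    return [d for d in bot.silhouettes(c,q) if d["confidence"]>minc]
E
python3 - <<'E'
from h import *
T=bot.capture("top");S=bot.capture("scene")
tp=sil(T,"pad1");sp=sil(S,"pad1")
def col(c,d): return np.array(c["image"])[d["pixels"]].mean(0).round().tolist()
for d in tp:
    X=onz(T,d["centre"],.02); k=col(T,d)
    if k[2]>140: print("pink?",X.round(3)); continue
    o=[(T,d["pixels"].astype(np.float32))]
    e=min(sp,key=lambda e:np.linalg.norm(proj(S,X)-e["centre"]))
    if np.linalg.norm(proj(S,X)-e["centre"])<12: o.append((S,e["pixels"].astype(np.float32))); Z=tri([(T,d["centre"]),(S,e["centre"])])
    p,f=fitbox(o,X[0],X[1],(.054,.036,.03)); print("pad",p[:2].round(4),np.degrees(p[2]).round(1)%180,round(f,2),len(o),Z.round(3),round(d["confidence"],2))
b=sil(T,"board");e=sil(S,"board")
print(len(b),len(e))
X=onz(T,b[0]["centre"],.02)
o=[(T,b[0]["pixels"].astype(np.float32)),(S,e[0]["pixels"].astype(np.float32))]
print("board",fitbox(o,X[0],X[1],(.05,.26,.026)), tri([(T,b[0]["centre"]),(S,e[0]["centre"])]))
for q in("fixed_face","jaw_face","jaw_grip","clamp"):
    a=bot.pinpoint(T,q);z=bot.pinpoint(S,q)
    for i in a[:2]:
        print(q,round(i["confidence"],2),[onz(T,i["centre"],h).round(4).tolist() for h in(.062,.11,0)],[tri([(T,i["centre"]),(S,k["centre"])]).round(3).tolist() for k in z[:2]])
im=cv2.resize(np.array(T["image"])[310:390,230:440],None,fx=3.8,fy=3.8,interpolation=cv2.INTER_CUBIC);
im2=cv2.resize(np.array(S["image"])[200:310,230:400],None,fx=2.6,fy=2.6,interpolation=cv2.INTER_CUBIC)
cv2.imwrite("pics/crop1.png",np.vstack([im,cv2.copyMakeBorder(im2,0,0,0,im.shape[1]-im2.shape[1],0)]));print(im.shape,im2.shape)
# bar edges in top: bright band right of jaw
g=np.array(T["image"]).astype(int).sum(2)
for x in(300,340,360,460,490,515,550):
    print(x,[int(v) for v in g[325:372,x]])
E
```

```text
pad [0.5798 0.2064] 19.6 0.17 2 [0.578 0.206 0.012] 0.97
pad [ 0.688  -0.0114] 21.9 0.22 2 [ 0.688 -0.012  0.009] 0.91
pink? [0.807 0.238 0.02 ]
pad [0.5862 0.1044] 18.5 0.1 2 [0.589 0.106 0.024] 0.83
pad [0.6911 0.0953] 6.4 0.1 2 [0.686 0.096 0.02 ] 0.73
pink? [0.487 0.43  0.02 ]
pad [0.5782 0.0112] 9.1 0.05 1 [0.686 0.096 0.02 ] 0.57
1 1
board (array([ 0.60865022, -0.23846209,  0.23529378]), np.float64(0.050461411476135254)) [ 0.60786965 -0.24195036  0.0045297 ]
fixed_face 0.56 [[0.4326, 0.1612, 0.062], [0.4384, 0.1562, 0.11], [0.4252, 0.1678, 0.0]] [[0.435, 0.159, 0.074]]
jaw_face 0.83 [[0.4373, -0.0032, 0.062], [0.4428, 0.0008, 0.11], [0.4302, -0.0084, 0.0]] [[0.345, -0.024, -0.538]]
jaw_grip 0.91 [[0.4328, -0.08, 0.062], [0.4385, -0.0717, 0.11], [0.4254, -0.0907, 0.0]] [[0.439, -0.074, 0.104], [0.396, -0.322, -1.021]]
clamp 0.72 [[0.4425, 0.0032, 0.062], [0.4477, 0.0068, 0.11], [0.4358, -0.0016, 0.0]] [[0.44, -0.004, 0.005], [0.37, -0.072, -0.74]]
(304, 798, 3) (286, 442, 3)
300 [382, 368, 372, 380, 384, 390, 406, 404, 395, 376, 365, 365, 374, 378, 387, 330, 265, 335, 407, 426, 
[... 874 characters left out ...]
 358, 364, 369, 374, 367, 331, 450, 561, 589, 584, 580, 574, 586, 592, 589, 600, 590, 580, 593, 588, 589, 592, 582, 561, 420, 320, 305, 283, 274, 276, 283, 315, 393, 418, 406, 424, 432, 426, 410, 420, 442, 446, 450, 443]
515 [356, 365, 376, 383, 377, 378, 353, 325, 457, 573, 596, 586, 589, 586, 595, 604, 602, 602, 595, 586, 584, 589, 595, 597, 604, 579, 434, 337, 308, 308, 372, 402, 398, 414, 428, 427, 415, 415, 420, 405, 405, 404, 423, 442, 455, 452, 433]
550 [425, 434, 445, 442, 348, 292, 304, 496, 582, 599, 592, 598, 588, 605, 606, 607, 602, 599, 582, 580, 586, 588, 599, 603, 563, 430, 345, 328, 325, 388, 422, 414, 411, 422, 427, 419, 423, 429, 409, 407, 405, 413, 428, 450, 459, 443, 421]
```

View pics/crop1.png

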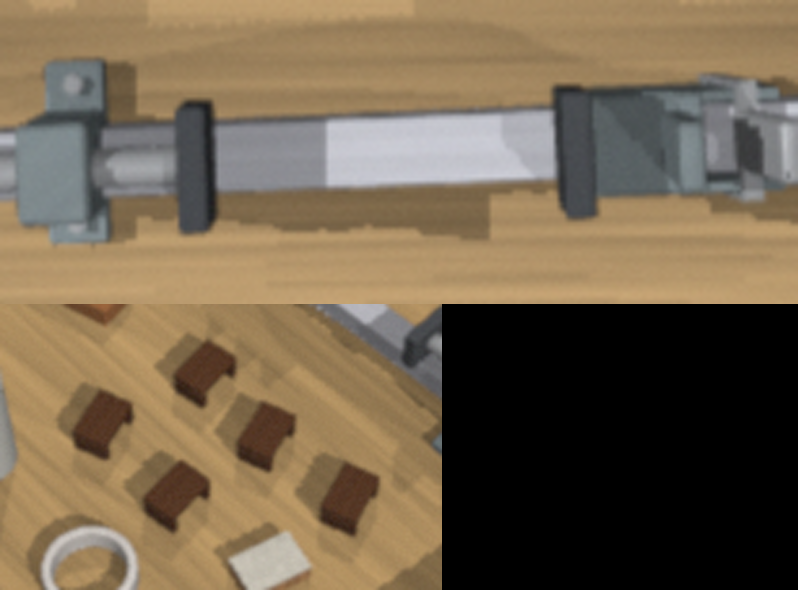

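```bash
cat >> h.py <<'E'
def yaw_to(s,target):  # rotvec z (tool) to bring tool y to world angle target (rad), nearest mod pi
    R=np.array(s["tcp_rot"]); a=np.arctan2(R[1,1],R[0,1]); d=(target-a+np.pi/2)%np.pi-np.pi/2
    return -d
E
python3 - <<'E'
from h import *
T=bot.capture("top");S=bot.capture("scene")
a=onz(T,(340,349.2),.062);b=onz(T,(360,348.6),.062);c=onz(T,(550,340.8),.062);d=onz(T,(515,342.3),.062)
u=(a-c)/np.linalg.norm(a-c);print(a,b,c,d,u,np.degrees(np.arctan2(u[1],u[0])))
for col in(286.6,287.5): print("fix",onz(T,(col,351),.104))
for col in(374,376,378): print("jaw",onz(T,(col,348),.062),onz(T,(col,348),.104))
gt=sil(T,"glue_bottle")[0];gs=sil(S,"glue_bottle")[0]; print("glue",tri([(T,gt["centre"]),(S,gs["centre"])]))
r=bot.pinpoint(T,"glue_bottle")[0];q=bot.pinpoint(S,"glue_bottle")[0];print(tri([(T,r["centre"]),(S,q["centre"])]),onz(S,q["centre"],0))
s=bot.read_state();J=np.array([.435,-.07,.23])
print(toolmove(s,J),yaw_to(s,np.arctan2(u[1],u[0])))
E
```

```text
[0.43490834 0.05732872 0.062     ] [0.43541509 0.02170143 0.062     ] [ 0.44379374 -0.31192441  0.062     ] [ 0.44215725 -0.2511221   0.062     ] [-0.02405619  0.99971061  0.        ] 91.37845105394346
fix [0.43820604 0.14894145 0.104     ]
fix [0.43818267 0.14740238 0.104     ]
jaw [ 0.43608435 -0.00318642  0.062     ] [4.40951965e-01 3.31499542e-04 1.04000000e-01]
jaw [ 0.43602968 -0.006733    0.062     ] [ 0.44089993 -0.00304376  0.104     ]
jaw [ 0.43597501 -0.01027847  0.062     ] [ 0.44084791 -0.00641797  0.104     ]Traceback (most recent call last):
  File "<stdin>", line 7, in <module>
IndexError: list index out of range
```

>>> {"name": "play_rows", "arguments": {"moves": [[[-30, -36, -2, 0, 0, 0], [-30, -36, -2, 0, 0, 0], [-30, -36, -2, 0, 0, 0], [-30, -36, -2, 0, 0, 0], [-30, -36, -2, 0, 0, 0]]], "fingers": 0.65}}

```text
time_s: 3.0
position: [0.332, 0.3306, 0.2468]
tcp_rot: [[-0.896, 0.443, 0.001], [0.443, 0.896, 0.0], [-0.001, 0.001, -1.0]]
force: [1.5, -0.3, 0.4]
opening: 0.827
grasp_force: 0.0
```

>>> {"name": "play_rows", "arguments": {"moves": [[[-30, -36, -2, 0, 0, 0], [-30, -36, -2, 0, 0, 0], [-30, -36, -2, 0, 0, 0], [-30, -36, -2, 0, 0, 0], [-30, -36, -2, 0, 0, 0]]]}}

```text
time_s: 3.5
position: [0.3867, 0.1026, 0.257]
tcp_rot: [[-0.896, 0.444, 0.001], [0.444, 0.896, 0.0], [-0.001, 0.001, -1.0]]
force: [0.9, -0.0, 0.1]
opening: 0.825
grasp_force: 0.0
```

>>> {"name": "play_rows", "arguments": {"moves": [[[-31, -35, -2, 0, 0, 0], [-31, -35, -2, 0, 0, 0], [-31, -35, -2, 0, 0, 0], [-31, -35, -2, 0, 0, 0]]]}}

```text
time_s: 3.9
position: [0.4357, -0.0782, 0.265]
tcp_rot: [[-0.896, 0.444, 0.001], [0.444, 0.896, -0.0], [-0.001, 0.0, -1.0]]
force: [0.9, 0.1, 0.1]
opening: 0.823
grasp_force: 0.0
```

>>> {"name": "play_rows", "arguments": {"moves": [[[0, 0, 0, 0, 0, -0.121], [0, 0, 0, 0, 0, -0.121], [0, 0, 0, 0, 0, -0.121], [0, 0, 0, 0, 0, -0.121], [0, 0, 0, 0, 0, 0]]]}}

```text
time_s: 4.4
position: [0.4354, -0.0763, 0.2647]
tcp_rot: [[-1.0, -0.024, 0.0], [-0.024, 1.0, -0.0], [-0.0, -0.0, -1.0]]
force: [0.8, 0.3, -0.4]
opening: 0.827
grasp_force: 0.0
```

Run:
```python
from h import *
s=bot.read_state();print(s["time_s"],s["position"],np.round(s["tcp_rot"],3).tolist(),s["opening"],s["force"])
W=bot.capture("wrist");T=bot.capture("top")
cv2.imwrite("pics/w1.png",W["image"]);print(-np.array(W["R"]).T@W["t"],np.round(W["R"],2).tolist())
for q in("jaw_face","jaw_grip"):
    for n,c in(("W",W),("T",T)):
        for r in bot.pinpoint(c,q)[:2]: print(n,q,np.round(r["centre"]),round(r["confidence"],2),onz(c,r["centre"],.062 if q=="jaw_face" else .11).round(4))
```

```text
4.4 [ 0.43544945 -0.07628892  0.26469442] [[-1.0, -0.024, 0.0], [-0.024, 1.0, -0.0], [-0.0, -0.0, -1.0]] 0.8266445375695799 [ 0.83380861  0.28477527 -0.43072066]
[ 0.36342864 -0.07662261  0.41334679] [[-0.02, 1.0, -0.0], [0.96, 0.02, 0.27], [0.27, 0.01, -0.96]]
W jaw_face [390. 216.] 0.69 [ 0.4371 -0.0044  0.062 ]
T jaw_face [377. 350.] 0.66 [ 0.4323 -0.0087  0.062 ]
W jaw_grip [317. 228.] 0.72 [ 0.439 -0.073  0.11 ]
```

View pics/w1.png

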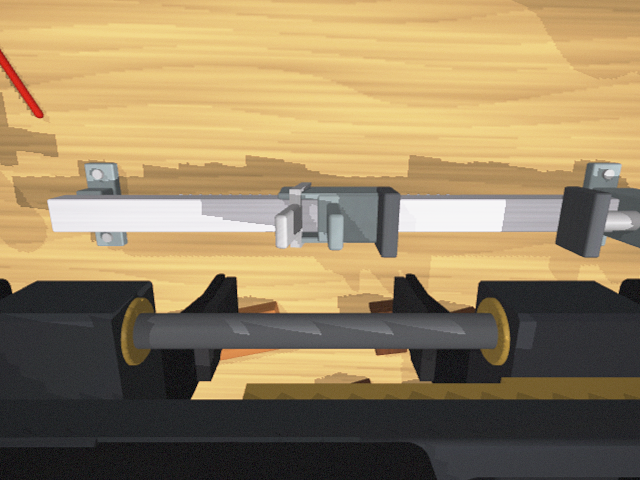

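>>> {"name": "play_rows", "arguments": {"moves": [[[-2.5, -6.8, 40, 0, 0, 0], [0, 0, 40, 0, 0, 0], [0, 0, 40, 0, 0, 0], [0, 0, 20, 0, 0, 0], [0, 0, 19.5, 0, 0, 0]]]}}

```text
time_s: 5.2
position: [0.4378, -0.0827, 0.1036]
tcp_rot: [[-1.0, -0.023, -0.001], [-0.023, 1.0, 0.001], [0.001, 0.001, -1.0]]
force: [0.2, -0.5, -0.7]
opening: 0.824
grasp_force: 0.0
```

>>> {"name": "play_rows", "arguments": {"moves": [[[0, 2, 0, 0, 0, 0], [0, 1.5, 0, 0, 0, 0], [0, 1, 0, 0, 0, 0], [0, 1, 0, 0, 0, 0], [0, 0, 0, 0, 0, 0]]], "fingers": -1}}

```text
time_s: 5.7
position: [0.4387, -0.0773, 0.1062]
tcp_rot: [[-1.0, -0.024, 0.003], [-0.024, 1.0, -0.0], [-0.003, -0.0, -1.0]]
force: [0.1, 0.8, 5.1]
opening: 0.462
grasp_force: 5.0
```

>>> {"name": "play_rows", "arguments": {"moves": [[[0, 0, 0, 0, 0, 0], [0, 0, 0, 0, 0, 0]]]}}

```text
time_s: 5.9
position: [0.4386, -0.0775, 0.1062]
tcp_rot: [[-1.0, -0.024, 0.002], [-0.024, 1.0, -0.001], [-0.002, -0.001, -1.0]]
force: [-0.8, 1.2, 7.2]
opening: 0.418
grasp_force: 30.0
```

>>> {"name": "play_rows", "arguments": {"moves": [[[0, -15, 0, 0, 0, 0], [0, -25, 0, 0, 0, 0], [0, -30, 0, 0, 0, 0], [0, -30, 0, 0, 0, 0], [0, -30, 0, 0, 0, 0]]]}}

```text
time_s: 6.4
position: [0.4417, -0.2078, 0.1062]
tcp_rot: [[-1.0, -0.024, 0.002], [-0.024, 1.0, 0.0], [-0.002, 0.0, -1.0]]
force: [3.5, 4.9, 4.6]
opening: 0.416
grasp_force: 30.0
```

>>> {"name": "play_rows", "arguments": {"moves": [[[0, -15, 0, 0, 0, 0], [0, -8, 0, 0, 0, 0], [0, -4, 0, 0, 0, 0], [0, -2, 0, 0, 0, 0], [0, 0, 0, 0, 0, 0]]]}}

```text
time_s: 6.9
position: [0.4423, -0.2334, 0.1061]
tcp_rot: [[-1.0, -0.022, 0.002], [-0.022, 1.0, 0.004], [-0.002, 0.004, -1.0]]
force: [3.7, 11.4, 8.5]
opening: 0.412
grasp_force: 30.0
```

>>> {"name": "play_rows", "arguments": {"moves": [[[0, -2, 0, 0, 0, 0], [0, -1, 0, 0, 0, 0], [0, 0, 0, 0, 0, 0]]]}}

```text
time_s: 7.2
position: [0.4422, -0.2336, 0.106]
tcp_rot: [[-1.0, -0.021, 0.001], [-0.021, 1.0, 0.009], [-0.001, 0.009, -1.0]]
force: [7.3, 18.0, 9.4]
opening: 0.418
grasp_force: 30.0
```

>>> {"name": "play_rows", "arguments": {"moves": [[[0, 4, 0, 0, 0, 0], [0, 0, 0, 0, 0, 0], [0, 0, 0, 0, 0, 0]]], "fingers": 0.53}}

```text
time_s: 7.5
position: [0.4422, -0.236, 0.1053]
tcp_rot: [[-1.0, -0.025, 0.001], [-0.025, 1.0, -0.002], [-0.001, -0.002, -1.0]]
force: [0.8, -2.0, -1.2]
opening: 0.604
grasp_force: 0.8
```

>>> {"name": "play_rows", "arguments": {"moves": [[[0, -4, 0, 0, 0, 0], [0, 0, -20, 0, 0, 0], [0, 0, -40, 0, 0, 0], [0, 0, -45, 0, 0, 0], [0, 0, -45, 0, 0, 0]]]}}

```text
time_s: 8.0
position: [0.441, -0.2394, 0.2561]
tcp_rot: [[-1.0, -0.023, -0.002], [-0.023, 1.0, 0.002], [0.002, 0.002, -1.0]]
force: [0.2, 0.5, 0.3]
opening: 0.76
grasp_force: 0.0
```

Run:
```python
from h import *
s=bot.read_state();print(s["time_s"],s["position"],np.round(s["tcp_rot"],3).tolist(),s["opening"],s["force"],s["joint_positions"])
W=bot.capture("wrist");T=bot.capture("top");S=bot.capture("scene")
cv2.imwrite("pics/w2.png",W["image"])
print("glue",onz(S,(222,262),0),onz(T,(399,165),.1), [proj(S,onz(T,(412,136),h)) for h in(.15,.185)])
p=sil(W,"pad1");print([d["centre"] for d in p])
im=np.array(W["image"]).astype(int).sum(2)
for col in(250,300,400,430,460,500,560): print(col,[int(v) for v in im[180:250:2,col]])
```

```text
8.0 [ 0.44101629 -0.23944321  0.2561351 ] [[-1.0, -0.023, -0.002], [-0.023, 1.0, 0.002], [0.002, 0.002, -1.0]] 0.7603702313176656 [0.15422359 0.51992836 0.28099518] [-4.12801503e+01  1.93360570e+01  9.80399262e+01  3.72635396e-03
  6.27551403e+01 -1.32607203e+02]
glue [ 0.79485976 -0.06289686  0.        ] [ 0.75728764 -0.05403541  0.1       ] [array([211.29320936, 222.75920619]), array([214.72951894, 211.83975476])]
[]
250 [415, 416, 429, 422, 305, 276, 395, 405, 396, 408, 557, 610, 603, 590, 587, 580, 588, 583, 603, 592, 608, 583, 726, 723, 723, 723, 709, 331, 349, 378, 460, 551, 553, 508, 529]
300 [448, 449, 414, 340, 342, 634, 625, 646, 499, 501, 504, 514, 392, 318, 296, 291, 287, 280, 295, 279, 287, 275, 286, 292, 293, 287, 284, 551, 544, 557, 571, 571, 598, 650, 657]
400 [412, 413, 422, 401, 382, 179, 170, 288, 322, 322, 333, 316, 326, 329, 327, 330, 325, 333, 319, 323, 320, 333, 329, 331, 333, 335, 340, 335, 335, 331, 333, 334, 334, 328, 328]
430 [411, 401, 398, 399, 385, 423, 445, 426, 386, 369, 684, 729, 734, 731, 732, 735, 730, 729, 736, 734, 732, 729, 729, 730, 733, 735, 640, 510, 521, 506, 500, 502, 478, 487, 524]
460 [411, 393, 382, 398, 397, 422, 444, 428, 399, 383, 692, 734, 736, 734, 734, 737, 734, 735, 737, 736, 736, 734, 732, 734, 737, 737, 636, 523, 526, 520, 514, 510, 507, 494, 517]
500 [423, 405, 388, 386, 398, 411, 429, 423, 406, 382, 701, 738, 737, 736, 736, 737, 737, 737, 738, 737, 738, 736, 734, 738, 738, 739, 621, 515, 516, 531, 530, 523, 525, 513, 523]
560 [424, 429, 412, 403, 394, 400, 389, 419, 389, 375, 703, 739, 737, 736, 734, 734, 737, 736, 738, 737, 738, 735, 736, 737, 738, 739, 599, 509, 472, 480, 513, 510, 512, 497, 491]
```

View pics/w2.png

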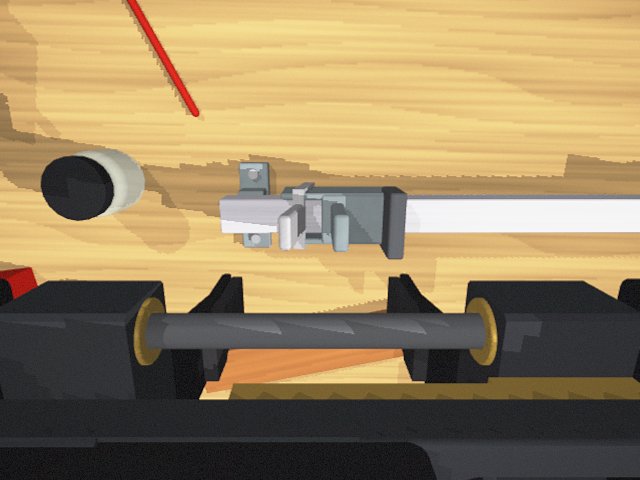

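>>> {"name": "play_rows", "arguments": {"moves": [[[-21, 40.5, -3, 0, 0, 0], [-21, 40.5, -3, 0, 0, 0], [-21, 40.5, -3, 0, 0, 0], [-21, 40.5, -3, 0, 0, 0], [-21, 40.5, -3, 0, 0, 0]]], "fingers": 0.8}}

```text
time_s: 8.7
position: [0.541, -0.0327, 0.2676]
tcp_rot: [[-1.0, -0.023, -0.005], [-0.023, 1.0, 0.001], [0.005, 0.001, -1.0]]
force: [1.1, -0.1, 0.7]
opening: 0.899
grasp_force: 0.0
```

>>> {"name": "play_rows", "arguments": {"moves": [[[-21, 40.5, -3, 0, 0, 0], [-21, 40.5, -3, 0, 0, 0], [-21, 40.5, -3, 0, 0, 0], [0, 0, 0, 0, 0, 0.139], [0, 0, 0, 0, 0, 0.139]]]}}

```text
time_s: 9.2
position: [0.601, 0.0902, 0.2758]
tcp_rot: [[-0.967, 0.254, -0.006], [0.254, 0.967, 0.0], [0.006, -0.001, -1.0]]
force: [-0.6, -0.3, -0.1]
opening: 0.899
grasp_force: 0.0
```

>>> {"name": "play_rows", "arguments": {"moves": [[[0, 0, 0, 0, 0, 0.139], [0, 0, 0, 0, 0, 0.139], [0, 0, 0, 0, 0, 0.139], [0, 0, 0, 0, 0, 0.139], [0, 0, 0, 0, 0, 0.139]]]}}

```text
time_s: 9.7
position: [0.6005, 0.0883, 0.2759]
tcp_rot: [[-0.578, 0.816, -0.006], [0.816, 0.578, 0.0], [0.004, -0.005, -1.0]]
force: [-0.3, 0.1, -0.1]
opening: 0.902
grasp_force: 0.0
```

>>> {"name": "play_rows", "arguments": {"moves": [[[0, 0, 0, 0, 0, 0.139], [0, 0, 0, 0, 0, 0.139], [0, 0, 0, 0, 0, 0]]]}}

```text
time_s: 10.0
position: [0.6006, 0.0883, 0.2762]
tcp_rot: [[-0.337, 0.941, -0.006], [0.942, 0.337, 0.0], [0.002, -0.005, -1.0]]
force: [-0.3, -0.6, -0.1]
opening: 0.898
grasp_force: 0.0
```

```bash
cat > pads.py <<'E'
from h import *
def look(views=("wrist","top","scene")):
    C=[bot.capture(n) for n in views]; res=[]
    Ds=[[d for d in sil(c,"pad1",.25) if np.array(c["image"])[d["pixels"]].mean(0)[2]<140] for c in C]
    pts=[]
    for c,D in zip(C,Ds):
        for d in D:
            X=onz(c,d["centre"],.02)
            k=next((g for g in pts if np.linalg.norm(g[0]-X)<.03),None)
            o=(c,d["pixels"].astype(np.float32),d["centre"])
            if k: k[1].append(o)
            else: pts.append([X,[o]])
    for X,o in pts:
        p,f=fitbox([(c,m) for c,m,_ in o],X[0],X[1],(.054,.036,.03))
        Z=tri([(c,ce) for c,_,ce in o])[2] if len(o)>1 else np.nan
        print("pad",p[:2].round(4),"yaw",round((np.degrees(p[2])+90)%180-90,1),"cost",round(f,2),"n",len(o),"z",round(Z,3))
    return C
E
python3 - <<'E'
from pads import *
s=bot.read_state();print(s["time_s"],s["position"],np.round(s["tcp_rot"],3).tolist())
C=look();cv2.imwrite("pics/w3.png",C[0]["image"])
print(proj(C[0],np.array([.78,-.06,0])),proj(C[0],np.array([.78,-.06,.1])))
E
```

```text
10.0 [0.60064726 0.08830232 0.27619693] [[-0.337, 0.941, -0.006], [0.942, 0.337, 0.0], [0.002, -0.005, -1.0]]
pad [ 0.6875 -0.0098] yaw 22.2 cost 0.6 n 2 z 0.019
pad [0.5857 0.1047] yaw 18.3 cost 0.09 n 2 z 0.015
pad [0.5794 0.2071] yaw 17.4 cost 0.32 n 3 z 0.004
pad [0.6904 0.0962] yaw 7.4 cost 0.14 n 2 z 0.022
pad [0.5778 0.0107] yaw 12.4 cost 0.26 n 2 z 0.003
pad [ 0.437  -0.2256] yaw -72.1 cost 0.63 n 1 z nan
[409.43696132 357.73596371] [432.49900351 413.8700486 ]
```

View pics/w3.png

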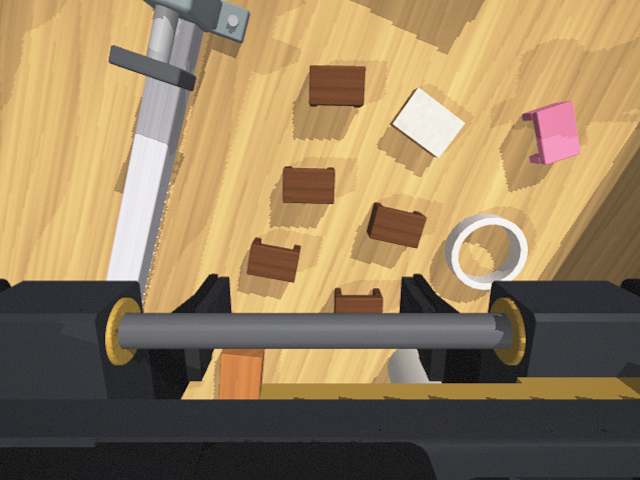

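>>> {"name": "play_rows", "arguments": {"moves": [[[20.4, -8.5, 40, 0, 0, 0], [0, 0, 50, 0, 0, 0], [0, 0, 50, 0, 0, 0], [0, 0, 50, 0, 0, 0], [0, 0, 40, 0, 0, 0]]]}}

```text
time_s: 10.8
position: [0.5862, 0.105, 0.0466]
tcp_rot: [[-0.338, 0.941, -0.002], [0.941, 0.338, 0.0], [0.001, -0.001, -1.0]]
force: [-0.2, -0.6, 0.4]
opening: 0.901
grasp_force: 0.0
```

>>> {"name": "play_rows", "arguments": {"moves": [[[0, 0, 18, 0, 0, 0], [0, 0, 10, 0, 0, 0], [0, 0, 0, 0, 0, 0]]]}}

```text
time_s: 11.1
position: [0.5865, 0.1049, 0.0199]
tcp_rot: [[-0.338, 0.941, -0.002], [0.941, 0.338, 0.0], [0.001, -0.002, -1.0]]
force: [-1.3, 0.1, 0.6]
opening: 0.899
grasp_force: 0.0
```

>>> {"name": "play_rows", "arguments": {"moves": [[[0, 0, 0, 0, 0, 0], [0, 0, 0, 0, 0, 0], [0, 0, 0, 0, 0, 0], [0, 0, 0, 0, 0, 0], [0, 0, 0, 0, 0, 0]]], "fingers": -1}}

```text
time_s: 11.6
position: [0.5876, 0.105, 0.0221]
tcp_rot: [[-0.337, 0.941, 0.002], [0.941, 0.337, -0.0], [-0.001, 0.001, -1.0]]
force: [-0.5, -0.3, 5.4]
opening: 0.624
grasp_force: 30.0
```

>>> {"name": "play_rows", "arguments": {"moves": [[[0, 0, -30, 0, 0, 0], [0, 0, -45, 0, 0, 0], [0, 0, -45, 0, 0, 0], [5, -38, -10, 0, 0, 0], [5, -39, 0, 0, 0, 0]]]}}

```text
time_s: 12.1
position: [0.5132, 0.0882, 0.1538]
tcp_rot: [[-0.338, 0.941, 0.008], [0.941, 0.338, -0.0], [-0.003, 0.007, -1.0]]
force: [-0.7, 0.3, -0.8]
opening: 0.617
grasp_force: 30.0
```

>>> {"name": "play_rows", "arguments": {"moves": [[[5, -39, 0, 0, 0, 0], [4.5, -39, 0, 0, 0, 0], [0, 0, 0, 0, 0, 0.107], [0, 0, 0, 0, 0, 0.107], [0, 0, 0, 0, 0, 0.106]]]}}

```text
time_s: 12.6
position: [0.4343, 0.071, 0.1514]
tcp_rot: [[-0.019, 1.0, 0.001], [1.0, 0.019, -0.0], [-0.0, 0.001, -1.0]]
force: [1.2, -0.1, -0.5]
opening: 0.619
grasp_force: 30.0
```

>>> {"name": "play_rows", "arguments": {"moves": [[[0, 0, 0, 0, 0, 0], [0, 0, 0, 0, 0, 0]]]}}

```text
time_s: 12.8
position: [0.4346, 0.0711, 0.1511]
tcp_rot: [[-0.026, 1.0, 0.0], [1.0, 0.026, -0.0], [-0.0, 0.0, -1.0]]
force: [0.5, -0.4, -0.0]
opening: 0.616
grasp_force: 30.0
```

Run:
```python
from h import *
s=bot.read_state();print(s["time_s"],s["position"],np.round(s["tcp_rot"],4).tolist(),s["opening"])
W=bot.capture("wrist");cv2.imwrite("pics/w4.png",W["image"])
g=cv2.GaussianBlur(np.array(W["image"]),(3,3),0).astype(int).sum(2)
for row in(40,80,120,160,200):
    print(row,g[row,150:500:6].tolist())
```

```text
12.8 [0.4345787  0.0710744  0.15114276] [[-0.0263, 0.9997, 0.0002], [0.9997, 0.0263, -0.0], [-0.0, 0.0002, -1.0]] 0.6162671225415054
40 [555, 553, 534, 554, 542, 542, 543, 535, 563, 573, 562, 593, 576, 565, 580, 550, 552, 445, 399, 394, 411, 422, 403, 460, 572, 429, 574, 648, 660, 617, 504, 517, 462, 348, 362, 368, 346, 334, 506, 515, 502, 500, 498, 505, 520, 534, 497, 528, 505, 460, 508, 505, 521, 496, 484, 331, 111, 110, 111]
80 [544, 525, 553, 545, 567, 561, 558, 543, 558, 593, 574, 584, 585, 582, 590, 564, 548, 590, 538, 520, 417, 425, 417, 401, 495, 356, 499, 583, 614, 589, 495, 516, 467, 487, 523, 521, 500, 491, 496, 525, 518, 520, 550, 536, 540, 512, 518, 521, 496, 505, 504, 518, 504, 466, 337, 376, 377, 113, 110]
120 [572, 540, 531, 528, 568, 575, 574, 559, 559, 564, 595, 588, 588, 591, 587, 577, 546, 595, 548, 425, 427, 428, 418, 419, 579, 587, 604, 590, 601, 585, 581, 599, 471, 500, 548, 517, 507, 498, 509, 538, 517, 553, 559, 540, 548, 503, 523, 478, 509, 502, 506, 499, 467, 509, 374, 378, 356, 371, 377]
160 [582, 578, 539, 528, 509, 590, 581, 581, 572, 574, 594, 598, 577, 592, 581, 581, 553, 584, 438, 431, 432, 423, 416, 448, 587, 592, 605, 595, 601, 585, 586, 600, 491, 522, 544, 523, 504, 516, 515, 503, 538, 578, 592, 601, 554, 563, 550, 559, 551, 540, 542, 551, 556, 565, 577, 549, 561, 574, 543]
200 [594, 584, 558, 560, 523, 543, 581, 589, 578, 590, 582, 604, 592, 594, 583, 575, 565, 574, 512, 424, 432, 424, 411, 446, 595, 601, 607, 601, 605, 592, 593, 611, 495, 547, 532, 516, 516, 530, 520, 495, 546, 596, 601, 586, 563, 545, 551, 552, 543, 544, 557, 558, 560, 578, 556, 559, 579, 548, 571]
```

View pics/w4.png

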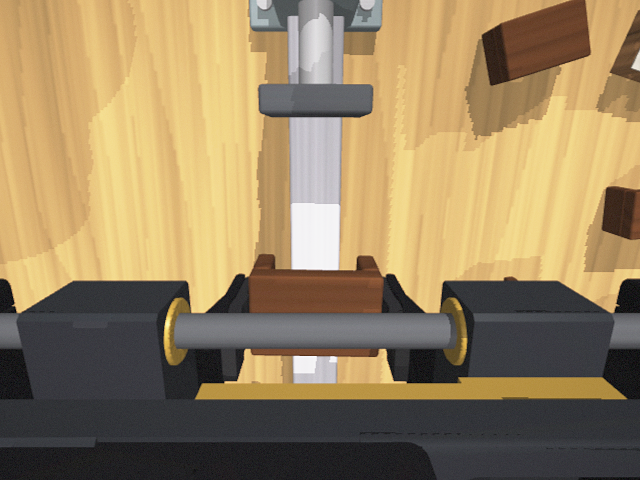

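Run:
```python
from h import *
s=bot.read_state();R=np.array(s["tcp_rot"]);p=np.array(s["position"])
W=bot.capture("wrist");print(W["cx"],W["cy"])
g=cv2.GaussianBlur(np.array(W["image"]),(3,3),0).astype(float).sum(2)
for row in(130,160,190,215,235,255):
    l=np.abs(np.diff(g[row,280:300])); r=np.abs(np.diff(g[row,330:350])); f=lambda d,o:(d**2*np.arange(len(d))).sum()/(d**2).sum()+o+.5
    a,b=f(l,280),f(r,330); A=onz(W,(a,row),.062);B=onz(W,(b,row),.062); print(row,round(a,1),round(b,1),A.round(4),B.round(4),((A+B)/2).round(4),(R.T@((A+B)/2-p)).round(4))
for row in(115,117,119): print("fixed foot",onz(W,(315,row),.062))
for y in(-.027,0,.027): print("pad front crown/foot",y,proj(W,p+R@np.array([.018,y,.012])),proj(W,p+R@np.array([.018,y,.022])))
```

```text
314.98040833135605 237.69824591368783
130 289.9 339.9 [0.418  0.1463 0.062 ] [0.4481 0.1471 0.062 ] [0.4331 0.1467 0.062 ] [0.0756 0.0005 0.0891]
160 290.7 339.6 [0.4187 0.1286 0.062 ] [0.4487 0.1294 0.062 ] [0.4337 0.129  0.062 ] [0.0579 0.0006 0.0891]
190 290.2 339.3 [0.4185 0.1101 0.062 ] [0.4493 0.1109 0.062 ] [0.4339 0.1105 0.062 ] [0.0394 0.0004 0.0891]
215 290.5 339.2 [0.4189 0.0941 0.062 ] [0.45   0.0949 0.062 ] [0.4344 0.0945 0.062 ] [0.0234 0.0005 0.0891]
235 291.0 339.0 [0.4194 0.0809 0.062 ] [0.4504 0.0817 0.062 ] [0.4349 0.0813 0.062 ] [0.0102 0.0006 0.0891]
255 291.1 338.4 [0.4195 0.0673 0.062 ] [0.4506 0.0681 0.062 ] [0.4351 0.0677 0.062 ] [-0.0034  0.0004  0.0891]
fixed foot [0.43292762 0.15526554 0.062     ]
fixed foot [0.43295724 0.15413    0.062     ]
fixed foot [0.43298694 0.15299142 0.062     ]
pad front crown/foot -0.027 [253.16347966 262.92629378] [256.50282005 255.93175824]
pad front crown/foot 0 [313.64139285 262.95131759] [313.73218938 255.95457052]
pad front crown/foot 0.027 [374.13515609 262.97634795] [370.97575152 255.97738845]
```

Run:
```python
import cv2
im=cv2.imread("pics/w4.png")[70:380,220:420]
cv2.imwrite("pics/c4.png",cv2.resize(im,None,fx=1.9,fy=1.9,interpolation=cv2.INTER_CUBIC))
```

```text
(no output)
```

View pics/c4.png

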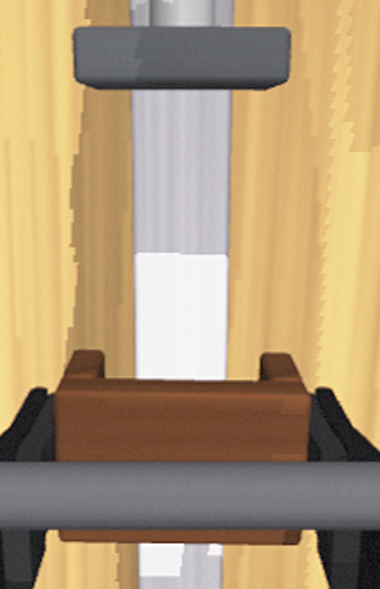

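>>> {"name": "play_rows", "arguments": {"moves": [[[0, -0.5, 30, 0, 0, 0], [0, 0, 25, 0, 0, 0], [0, 0, 15, 0, 0, 0], [0, 0, 10, 0, 0, 0], [0, 0, 6, 0, 0, 0]]]}}

```text
time_s: 13.4
position: [0.434, 0.0711, 0.0643]
tcp_rot: [[-0.025, 1.0, -0.001], [1.0, 0.025, 0.0], [0.0, -0.001, -1.0]]
force: [-0.0, 1.0, 0.0]
opening: 0.621
grasp_force: 30.0
```

>>> {"name": "play_rows", "arguments": {"moves": [[[0, 0, 1.5, 0, 0, 0], [0, 0, 0, 0, 0, 0]]]}}

```text
time_s: 13.6
position: [0.4345, 0.071, 0.064]
tcp_rot: [[-0.024, 1.0, 0.001], [1.0, 0.024, -0.0], [-0.0, 0.001, -1.0]]
force: [-0.1, -0.7, -0.2]
opening: 0.621
grasp_force: 30.0
```

>>> {"name": "play_rows", "arguments": {"moves": [[[0, 0, 1.5, 0, 0, 0], [0, 0, 0, 0, 0, 0]]]}}

```text
time_s: 13.8
position: [0.4345, 0.071, 0.0639]
tcp_rot: [[-0.025, 1.0, 0.002], [1.0, 0.025, -0.0], [-0.0, 0.002, -1.0]]
force: [-2.3, -0.7, 16.4]
opening: 0.62
grasp_force: 30.0
```

>>> {"name": "play_rows", "arguments": {"moves": [[[0, 0, 0, 0, 0, 0], [0, 0, 0, 0, 0, 0], [0, 0, -15, 0, 0, 0], [0, 0, -40, 0, 0, 0], [0, 0, -45, 0, 0, 0]]], "fingers": 0.75}}

```text
time_s: 14.3
position: [0.4331, 0.0711, 0.1621]
tcp_rot: [[-0.024, 1.0, -0.004], [1.0, 0.024, 0.0], [0.0, -0.004, -1.0]]
force: [0.9, -0.6, -0.5]
opening: 0.871
grasp_force: 0.0
```

>>> {"name": "play_rows", "arguments": {"moves": [[[26.4, 29.8, -10, 0, 0, 0], [26.4, 29.8, -10, 0, 0, 0], [26.4, 29.8, -10, 0, 0, 0], [26.4, 29.8, -10, 0, 0, 0], [26.4, 29.8, -10, 0, 0, 0]]]}}

```text
time_s: 14.8
position: [0.5807, 0.2078, 0.2123]
tcp_rot: [[-0.024, 1.0, -0.0], [1.0, 0.024, -0.0], [-0.0, -0.0, -1.0]]
force: [1.6, 0.0, 0.2]
opening: 0.877
grasp_force: 0.0
```

>>> {"name": "play_rows", "arguments": {"moves": [[[0, 0, 0, 0, 0, -0.1], [0, 0, 0, 0, 0, -0.1], [0, 0, 0, 0, 0, -0.1], [0, 0, 0, 0, 0, 0]]]}}

```text
time_s: 15.2
position: [0.5796, 0.2067, 0.2115]
tcp_rot: [[-0.319, 0.948, -0.001], [0.948, 0.319, -0.0], [0.0, -0.001, -1.0]]
force: [0.0, -1.0, -0.2]
opening: 0.873
grasp_force: 0.0
```

Run:
```python
from pads import *
s=bot.read_state();print(s["time_s"],s["position"],np.round(s["tcp_rot"],3).tolist())
C=look()
```

```text
15.2 [0.57962401 0.2066947  0.2115418 ] [[-0.319, 0.948, -0.001], [0.948, 0.319, -0.0], [0.0, -0.001, -1.0]]
pad [0.5697 0.0081] yaw -83.3 cost 0.94 n 3 z 0.016
pad [0.5795 0.2066] yaw 18.1 cost 0.5 n 3 z 0.009
pad [ 0.6881 -0.0113] yaw 21.9 cost 0.14 n 2 z 0.007
pad [0.6912 0.0952] yaw 7.1 cost 0.18 n 2 z 0.027
pad [0.4313 0.0681] yaw 38.3 cost 2.78 n 2 z 0.029
pad [0.5038 0.3976] yaw -81.5 cost 20.45 n 1 z nan
```

>>> {"name": "play_rows", "arguments": {"moves": [[[0, 0, 50, 0, 0, 0], [0, 0, 50, 0, 0, 0], [0, 0, 50, 0, 0, 0], [0, 0, 28, 0, 0, 0], [0, 0, 12, 0, 0, 0]]]}}

```text
time_s: 16.0
position: [0.5777, 0.2061, 0.0187]
tcp_rot: [[-0.318, 0.948, -0.006], [0.948, 0.318, -0.001], [0.001, -0.006, -1.0]]
force: [-0.9, 0.6, 0.4]
opening: 0.876
grasp_force: 0.0
```

>>> {"name": "play_rows", "arguments": {"moves": [[[0, 0, 0, 0, 0, 0], [0, 0, 0, 0, 0, 0], [0, 0, 0, 0, 0, 0], [0, 0, 0, 0, 0, 0], [0, 0, 0, 0, 0, 0]]], "fingers": -1}}

```text
time_s: 16.5
position: [0.5812, 0.2068, 0.0241]
tcp_rot: [[-0.318, 0.948, 0.004], [0.948, 0.318, 0.001], [-0.001, 0.004, -1.0]]
force: [-0.7, 0.0, 6.7]
opening: 0.619
grasp_force: 30.0
```

>>> {"name": "play_rows", "arguments": {"moves": [[[0, 0, -30, 0, 0, 0], [0, 0, -45, 0, 0, 0], [0, 0, -45, 0, 0, 0], [0, 0, -10, 0, 0, 0], [0, 0, 0, 0, 0, 0]]]}}

```text
time_s: 17.0
position: [0.5813, 0.2069, 0.1549]
tcp_rot: [[-0.318, 0.948, 0.006], [0.948, 0.318, 0.001], [-0.001, 0.006, -1.0]]
force: [0.6, 0.5, -0.9]
opening: 0.615
grasp_force: 30.0
```

>>> {"name": "play_rows", "arguments": {"moves": [[[-8.4, -41.8, 0, 0, 0, 0], [-8.4, -41.8, 0, 0, 0, 0], [-8.4, -41.8, 0, 0, 0, 0], [-8.4, -41.8, 0, 0, 0, 0], [0, 0, 0, 0, 0, 0.1]]]}}

```text
time_s: 17.5
position: [0.422, 0.12, 0.1496]
tcp_rot: [[-0.219, 0.976, -0.016], [0.976, 0.219, -0.001], [0.003, -0.016, -1.0]]
force: [-0.8, 0.1, 0.6]
opening: 0.619
grasp_force: 30.0
```

>>> {"name": "play_rows", "arguments": {"moves": [[[0, 0, 0, 0, 0, 0.1], [0, 0, 0, 0, 0, 0.099], [0, 0, 0, 0, 0, 0], [0, 0, 0, 0, 0, 0]]]}}

```text
time_s: 17.9
position: [0.4311, 0.1215, 0.151]
tcp_rot: [[-0.027, 1.0, -0.003], [1.0, 0.027, -0.0], [-0.0, -0.003, -1.0]]
force: [0.1, -0.4, -1.1]
opening: 0.616
grasp_force: 30.0
```

>>> {"name": "play_rows", "arguments": {"moves": [[[0.5, 2, 30, 0, 0, 0], [0, 0, 20, 0, 0, 0], [0, 0, 0, 0, 0, 0]]]}}

```text
time_s: 18.2
position: [0.4319, 0.122, 0.0998]
tcp_rot: [[-0.026, 1.0, -0.007], [1.0, 0.026, -0.0], [-0.0, -0.007, -1.0]]
force: [-0.2, 0.1, -1.4]
opening: 0.618
grasp_force: 30.0
```

>>> {"name": "play_rows", "arguments": {"moves": [[[0, 1.3, 0, 0, 0, 0], [0, 0, 12, 0, 0, 0], [0, 0, 10, 0, 0, 0], [0, 0, 8, 0, 0, 0], [0, 0, 2, 0, 0, 0]]]}}

```text
time_s: 18.7
position: [0.4352, 0.1221, 0.0697]
tcp_rot: [[-0.025, 1.0, -0.001], [1.0, 0.025, -0.0], [-0.0, -0.001, -1.0]]
force: [-0.4, 0.2, -0.1]
opening: 0.618
grasp_force: 30.0
```

>>> {"name": "play_rows", "arguments": {"moves": [[[0, 0, 1.5, 0, 0, 0], [0, 0, 1.5, 0, 0, 0], [0, 0, 0, 0, 0, 0]]]}}

```text
time_s: 19.0
position: [0.4354, 0.1221, 0.0671]
tcp_rot: [[-0.025, 1.0, 0.0], [1.0, 0.025, -0.0], [-0.0, 0.0, -1.0]]
force: [-0.4, -0.1, -0.8]
opening: 0.621
grasp_force: 30.0
```

>>> {"name": "play_rows", "arguments": {"moves": [[[0, -1, 1.5, 0, 0, 0], [0, 0, 1.5, 0, 0, 0], [0, 0, 0, 0, 0, 0]]]}}

```text
time_s: 19.3
position: [0.4349, 0.1221, 0.0656]
tcp_rot: [[-0.025, 1.0, 0.002], [1.0, 0.025, -0.0], [-0.0, 0.002, -1.0]]
force: [-2.3, -0.3, 13.6]
opening: 0.617
grasp_force: 30.0
```

>>> {"name": "play_rows", "arguments": {"moves": [[[0, 0, 0, 0, 0, 0], [0, 0, 0, 0, 0, 0], [0, 0, -15, 0, 0, 0], [0, 0, -40, 0, 0, 0], [0, 0, -45, 0, 0, 0]]], "fingers": 0.75}}

```text
time_s: 19.8
position: [0.433, 0.1219, 0.1639]
tcp_rot: [[-0.025, 1.0, -0.005], [1.0, 0.025, -0.0], [-0.0, -0.005, -1.0]]
force: [0.9, 0.4, 0.3]
opening: 0.866
grasp_force: 0.0
```

>>> {"name": "play_rows", "arguments": {"moves": [[[-5.5, 42.5, -10, 0, 0, 0], [-5.5, 42.5, -10, 0, 0, 0], [-5.5, 42.5, -10, 0, 0, 0], [-5.5, 42.5, -10, 0, 0, 0], [-5.5, 42.5, -10, 0, 0, 0]]]}}

```text
time_s: 20.3
position: [0.6486, 0.0997, 0.214]
tcp_rot: [[-0.025, 1.0, -0.001], [1.0, 0.025, 0.0], [0.0, -0.001, -1.0]]
force: [1.2, 0.4, 0.2]
opening: 0.876
grasp_force: 0.0
```

>>> {"name": "play_rows", "arguments": {"moves": [[[-5.5, 42.5, 0, 0, 0, 0], [0, 0, 0, 0, 0, -0.098], [0, 0, 0, 0, 0, 0], [0, 0, 0, 0, 0, 0]]]}}

```text
time_s: 20.7
position: [0.6889, 0.0956, 0.213]
tcp_rot: [[-0.121, 0.993, -0.003], [0.993, 0.121, 0.0], [0.001, -0.003, -1.0]]
force: [-0.7, -0.3, 0.7]
opening: 0.875
grasp_force: 0.0
```

Run:
```python
from pads import *
s=bot.read_state();print(s["time_s"],s["position"],np.round(s["tcp_rot"],3).tolist())
C=look()
cv2.imwrite("pics/s5.png",cv2.resize(np.array(C[2]["image"])[130:330,200:466],None,fx=3,fy=3,interpolation=cv2.INTER_CUBIC))
```

```text
20.7 [0.68890141 0.09558572 0.21298071] [[-0.121, 0.993, -0.003], [0.993, 0.121, 0.0], [0.001, -0.003, -1.0]]
pad [0.6912 0.0936] yaw 6.6 cost 0.13 n 2 z 0.023
pad [0.5771 0.0137] yaw 12.6 cost 0.5 n 2 z -0.032
pad [0.4061 0.0528] yaw 13.6 cost 0.24 n 2 z 0.078
pad [ 0.6913 -0.0126] yaw 87.4 cost 1.64 n 3 z -0.006
pad [0.4077 0.107 ] yaw 23.4 cost 0.38 n 2 z 0.049
```

View pics/s5.png

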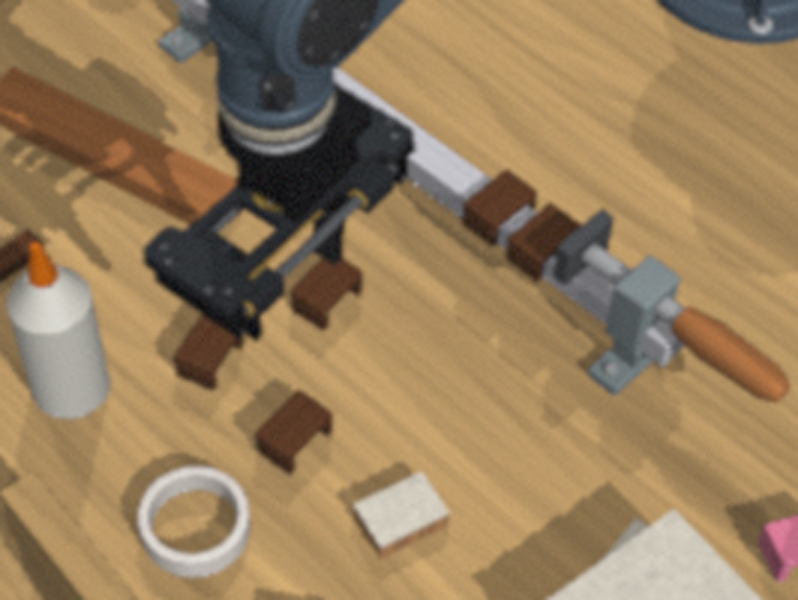

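>>> {"name": "play_rows", "arguments": {"moves": [[[-1.3, 2, 50, 0, 0, 0], [0, 0, 50, 0, 0, 0], [0, 0, 50, 0, 0, 0], [0, 0, 28, 0, 0, 0], [0, 0, 12, 0, 0, 0]]]}}

```text
time_s: 21.5
position: [0.6895, 0.0945, 0.0204]
tcp_rot: [[-0.122, 0.992, -0.007], [0.992, 0.123, 0.0], [0.001, -0.007, -1.0]]
force: [0.3, -0.4, 0.2]
opening: 0.873
grasp_force: 0.0
```

>>> {"name": "play_rows", "arguments": {"moves": [[[0, 0, 0, 0, 0, 0], [0, 0, 0, 0, 0, 0], [0, 0, 0, 0, 0, 0], [0, 0, 0, 0, 0, 0], [0, 0, 0, 0, 0, 0]]], "fingers": -1}}

```text
time_s: 22.0
position: [0.6937, 0.0944, 0.0266]
tcp_rot: [[-0.123, 0.992, 0.004], [0.992, 0.123, -0.0], [-0.001, 0.004, -1.0]]
force: [-0.4, 0.4, 5.8]
opening: 0.62
grasp_force: 30.0
```

>>> {"name": "play_rows", "arguments": {"moves": [[[0, 0, -30, 0, 0, 0], [0, 0, -45, 0, 0, 0], [0, 0, -45, 0, 0, 0], [0, 0, -10, 0, 0, 0], [0, 0, 0, 0, 0, 0]]]}}

```text
time_s: 22.5
position: [0.6939, 0.0945, 0.1575]
tcp_rot: [[-0.123, 0.992, 0.006], [0.992, 0.123, -0.0], [-0.001, 0.006, -1.0]]
force: [-0.1, 0.9, -1.3]
opening: 0.619
grasp_force: 30.0
```

>>> {"name": "play_rows", "arguments": {"moves": [[[-6.9, -44.2, 0, 0, 0, 0], [-6.9, -44.2, 0, 0, 0, 0], [-6.9, -44.2, 0, 0, 0, 0], [-6.8, -44.2, 0, 0, 0, 0], [-6.8, -44.2, 0, 0, 0, 0]]]}}

```text
time_s: 23.0
position: [0.4736, 0.0332, 0.1524]
tcp_rot: [[-0.123, 0.992, -0.004], [0.992, 0.123, 0.001], [0.001, -0.004, -1.0]]
force: [0.9, -0.6, -0.7]
opening: 0.621
grasp_force: 30.0
```

>>> {"name": "play_rows", "arguments": {"moves": [[[-6.8, -44.2, 0, 0, 0, 0.098], [0, 0, 20, 0, 0, 0], [0, 0, 15, 0, 0, 0], [0, 0, 0, 0, 0, 0], [0, 0, 0, 0, 0, 0]]]}}

```text
time_s: 23.5
position: [0.4331, 0.0213, 0.1182]
tcp_rot: [[-0.025, 1.0, -0.003], [1.0, 0.025, 0.001], [0.001, -0.003, -1.0]]
force: [0.6, 0.1, -0.4]
opening: 0.618
grasp_force: 30.0
```

>>> {"name": "play_rows", "arguments": {"moves": [[[0, 0, 0, 0, 0, 0], [0, 0, 0, 0, 0, 0], [0, 0, 0, 0, 0, 0]]]}}

```text
time_s: 23.8
position: [0.4344, 0.0211, 0.1195]
tcp_rot: [[-0.025, 1.0, 0.001], [1.0, 0.025, -0.0], [-0.0, 0.001, -1.0]]
force: [0.3, -0.7, -0.4]
opening: 0.616
grasp_force: 30.0
```

>>> {"name": "play_rows", "arguments": {"moves": [[[0, 1, 18, 0, 0, 0], [0, 0, 12, 0, 0, 0], [0, 0, 10, 0, 0, 0], [0, 0, 6, 0, 0, 0], [0, 0, 2, 0, 0, 0]]]}}

```text
time_s: 24.3
position: [0.4349, 0.0211, 0.0706]
tcp_rot: [[-0.025, 1.0, -0.001], [1.0, 0.025, 0.0], [0.0, -0.001, -1.0]]
force: [-0.0, -0.4, 0.3]
opening: 0.619
grasp_force: 30.0
```

>>> {"name": "play_rows", "arguments": {"moves": [[[0, 0, 2, 0, 0, 0], [0, 0, 2, 0, 0, 0], [0, 0, 1, 0, 0, 0], [0, 0, 0, 0, 0, 0]]]}}

```text
time_s: 24.7
position: [0.4353, 0.0211, 0.0684]
tcp_rot: [[-0.025, 1.0, 0.002], [1.0, 0.025, -0.001], [-0.001, 0.002, -1.0]]
force: [-2.9, 0.5, 22.0]
opening: 0.617
grasp_force: 30.0
```

>>> {"name": "play_rows", "arguments": {"moves": [[[0, 0, 0, 0, 0, 0], [0, 0, 0, 0, 0, 0], [0, 0, -15, 0, 0, 0], [0, 0, -40, 0, 0, 0], [0, 0, -45, 0, 0, 0]]], "fingers": 0.75}}

```text
time_s: 25.2
position: [0.434, 0.0212, 0.1661]
tcp_rot: [[-0.025, 1.0, -0.004], [1.0, 0.025, 0.001], [0.001, -0.004, -1.0]]
force: [0.5, -0.7, 0.3]
opening: 0.867
grasp_force: 0.0
```

>>> {"name": "play_rows", "arguments": {"moves": [[[-3.4, 35.6, -15, 0, 0, 0], [-3.4, 35.6, -15, 0, 0, 0], [-3.4, 35.6, -15, 0, 0, 0], [-3.4, 35.6, 0, 0, 0, 0], [0, 0, 0, 0, 0, -0.084]]]}}

```text
time_s: 25.7
position: [0.5835, 0.01, 0.212]
tcp_rot: [[-0.11, 0.994, 0.008], [0.994, 0.111, -0.001], [-0.002, 0.008, -1.0]]
force: [-0.1, -0.2, 0.4]
opening: 0.875
grasp_force: 0.0
```

>>> {"name": "play_rows", "arguments": {"moves": [[[0, 0, 0, 0, 0, -0.084], [0, 0, 0, 0, 0, 0], [0, 0, 0, 0, 0, 0], [0, 0, 0, 0, 0, 0]]]}}

```text
time_s: 26.1
position: [0.5775, 0.0111, 0.211]
tcp_rot: [[-0.191, 0.982, -0.0], [0.982, 0.191, 0.0], [0.0, -0.0, -1.0]]
force: [0.7, 0.6, -0.4]
opening: 0.878
grasp_force: 0.0
```

Run:
```python
from pads import *
s=bot.read_state();print(s["time_s"],s["position"],np.round(s["tcp_rot"],3).tolist())
C=look(("wrist","scene"))
cv2.imwrite("pics/w6.png",C[0]["image"])
```

```text
26.1 [0.57749497 0.01113685 0.21097201] [[-0.191, 0.982, -0.0], [0.982, 0.191, 0.0], [0.0, -0.0, -1.0]]
pad [0.5777 0.0117] yaw 9.6 cost 0.2 n 2 z 0.018
pad [0.4119 0.004 ] yaw 1.7 cost 0.44 n 2 z 0.073
pad [0.411  0.0704] yaw -4.7 cost 0.91 n 3 z 0.026
pad [ 0.6878 -0.0111] yaw 20.4 cost 0.2 n 2 z 0.024
pad [0.8328 0.2285] yaw -53.9 cost 0.56 n 1 z nan
```

View pics/w6.png

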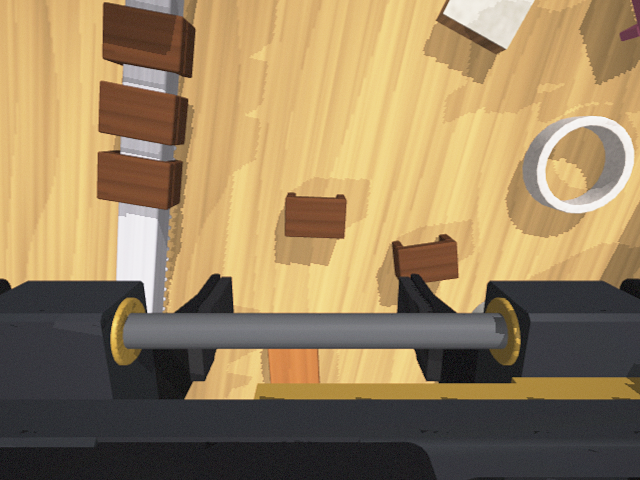

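>>> {"name": "play_rows", "arguments": {"moves": [[[0.5, 0, 50, 0, 0, 0], [0, 0, 50, 0, 0, 0], [0, 0, 50, 0, 0, 0], [0, 0, 28, 0, 0, 0], [0, 0, 11, 0, 0, 0]]]}}

```text
time_s: 26.8
position: [0.5756, 0.0118, 0.019]
tcp_rot: [[-0.191, 0.981, -0.006], [0.982, 0.191, 0.001], [0.002, -0.005, -1.0]]
force: [-1.8, 0.7, 0.7]
opening: 0.87
grasp_force: 0.0
```

>>> {"name": "play_rows", "arguments": {"moves": [[[0, 0, 0, 0, 0, 0], [0, 0, 0, 0, 0, 0], [0, 0, 0, 0, 0, 0], [0, 0, 0, 0, 0, 0], [0, 0, 0, 0, 0, 0]]], "fingers": -1}}

```text
time_s: 27.3
position: [0.579, 0.0114, 0.024]
tcp_rot: [[-0.192, 0.981, 0.003], [0.981, 0.192, -0.001], [-0.001, 0.003, -1.0]]
force: [0.2, -0.3, 7.3]
opening: 0.617
grasp_force: 30.0
```

>>> {"name": "play_rows", "arguments": {"moves": [[[0, 0, -30, 0, 0, 0], [0, 0, -45, 0, 0, 0], [0, 0, -45, 0, 0, 0], [0, 0, -10, 0, 0, 0], [0, 0, 0, 0, 0, 0]]]}}

```text
time_s: 27.8
position: [0.5791, 0.0114, 0.1548]
tcp_rot: [[-0.192, 0.981, 0.006], [0.981, 0.192, -0.001], [-0.002, 0.005, -1.0]]
force: [-0.0, 0.1, -1.0]
opening: 0.623
grasp_force: 30.0
```

>>> {"name": "play_rows", "arguments": {"moves": [[[-3.1, -36.8, 0, 0, 0, 0], [-3.1, -36.8, 0, 0, 0, 0], [-3.1, -36.8, 0, 0, 0, 0], [-3, -36.8, 0, 0, 0, 0], [0, 0, 0, 0, 0, 0.085]]]}}

```text
time_s: 28.3
position: [0.4274, -0.0274, 0.15]
tcp_rot: [[-0.104, 0.994, -0.013], [0.995, 0.104, 0.004], [0.005, -0.012, -1.0]]
force: [0.3, 0.2, -0.6]
opening: 0.622
grasp_force: 30.0
```

>>> {"name": "play_rows", "arguments": {"moves": [[[0, 0, 0, 0, 0, 0.084], [0, 0, 20, 0, 0, 0], [0, 0, 15, 0, 0, 0], [0, 0, 0, 0, 0, 0], [0, 0, 0, 0, 0, 0]]]}}

```text
time_s: 28.8
position: [0.4345, -0.0284, 0.1162]
tcp_rot: [[-0.024, 1.0, -0.003], [1.0, 0.024, 0.001], [0.001, -0.003, -1.0]]
force: [-0.9, -0.5, -0.6]
opening: 0.623
grasp_force: 30.0
```

>>> {"name": "play_rows", "arguments": {"moves": [[[0, 0, 0, 0, 0, 0], [0, 0, 0, 0, 0, 0], [0, 0, 0, 0, 0, 0]]]}}

```text
time_s: 29.1
position: [0.4359, -0.0288, 0.1176]
tcp_rot: [[-0.024, 1.0, 0.001], [1.0, 0.024, -0.0], [-0.0, 0.001, -1.0]]
force: [0.2, -0.2, -0.5]
opening: 0.62
grasp_force: 30.0
```

Target TCP z ≈ 0.066 (down 51.5).

>>> {"name": "play_rows", "arguments": {"moves": [[[0, 0.8, 18, 0, 0, 0], [0, 0, 12, 0, 0, 0], [0, 0, 10, 0, 0, 0], [0, 0, 6, 0, 0, 0], [0, 0, 3, 0, 0, 0]]]}}

```text
time_s: 29.6
position: [0.4363, -0.0287, 0.0677]
tcp_rot: [[-0.024, 1.0, -0.0], [1.0, 0.024, 0.0], [0.0, -0.0, -1.0]]
force: [0.6, -0.4, -0.8]
opening: 0.618
grasp_force: 30.0
```

>>> {"name": "play_rows", "arguments": {"moves": [[[0, 0, 2, 0, 0, 0], [0, 0, 2, 0, 0, 0], [0, 0, 1, 0, 0, 0], [0, 0, 0, 0, 0, 0]]]}}

```text
time_s: 30.0
position: [0.4365, -0.0288, 0.0658]
tcp_rot: [[-0.024, 1.0, 0.002], [1.0, 0.024, -0.001], [-0.001, 0.002, -1.0]]
force: [-4.2, 0.3, 27.1]
opening: 0.62
grasp_force: 30.0
```

>>> {"name": "play_rows", "arguments": {"moves": [[[0, 0, 0, 0, 0, 0], [0, 0, 0, 0, 0, 0], [0, 0, -15, 0, 0, 0], [0, 0, -40, 0, 0, 0], [0, 0, -45, 0, 0, 0]]], "fingers": 0.75}}

```text
time_s: 30.5
position: [0.4354, -0.0285, 0.1631]
tcp_rot: [[-0.024, 1.0, -0.004], [1.0, 0.024, 0.001], [0.001, -0.004, -1.0]]
force: [1.1, -0.1, 1.1]
opening: 0.864
grasp_force: 0.0
```

>>> {"name": "play_rows", "arguments": {"moves": [[[2, 42, -15, 0, 0, 0], [2, 42, -15, 0, 0, 0], [2, 42, -15, 0, 0, 0], [2, 42, 0, 0, 0, 0], [2, 42, 0, 0, 0, 0]]]}}

```text
time_s: 31.0
position: [0.6478, -0.0134, 0.2087]
tcp_rot: [[-0.024, 1.0, 0.001], [1.0, 0.024, -0.0], [-0.0, 0.001, -1.0]]
force: [-0.0, -0.4, -0.6]
opening: 0.875
grasp_force: 0.0
```

>>> {"name": "play_rows", "arguments": {"moves": [[[2, 42, 0, 0, 0, 0], [0, 0, 0, 0, 0, -0.117], [0, 0, 0, 0, 0, -0.117], [0, 0, 0, 0, 0, -0.116], [0, 0, 0, 0, 0, 0]]]}}

```text
time_s: 31.5
position: [0.6877, -0.0106, 0.2072]
tcp_rot: [[-0.365, 0.931, -0.001], [0.931, 0.365, 0.0], [0.001, -0.001, -1.0]]
force: [0.3, -0.3, 0.9]
opening: 0.876
grasp_force: 0.0
```

>>> {"name": "play_rows", "arguments": {"moves": [[[0, 0, 0, 0, 0, 0], [0, 0, 0, 0, 0, 0]]]}}

```text
time_s: 31.7
position: [0.6879, -0.0107, 0.208]
tcp_rot: [[-0.364, 0.931, -0.0], [0.931, 0.364, 0.0], [0.0, -0.0, -1.0]]
force: [0.0, -0.1, -0.4]
opening: 0.873
grasp_force: 0.0
```

Run:
```python
from pads import *
s=bot.read_state();print(s["time_s"],s["position"],np.round(s["tcp_rot"],3).tolist())
C=look(("wrist","scene"))
for c in C:
    r=bot.search_frame(c,"glue_bottle"); print([(d["centre"],d["confidence"]) for d in r])
c=C[0]
r=sil(c,"glue_bottle",.2)
# bottle near edge in tool frame
for d in r: 
    ys,xs=np.nonzero(d["pixels"]); print(xs.min(),xs.max(),ys.min(),ys.max(), onz(c,(xs.min(),ys.min()),.075),onz(c,(xs.min(),ys.min()),.0))
```

```text
31.7 [ 0.68788495 -0.01066482  0.20796637] [[-0.364, 0.931, -0.0], [0.931, 0.364, 0.0], [0.0, -0.0, -1.0]]
pad [ 0.6879 -0.0105] yaw 19.3 cost 0.14 n 2 z 0.012
pad [ 0.4108 -0.0489] yaw 20.9 cost 0.32 n 2 z 0.059
pad [0.4066 0.0709] yaw 1.7 cost 0.58 n 2 z 0.06
pad [0.408  0.0084] yaw 26.9 cost 0.42 n 2 z 0.064
pad [0.4088 0.0983] yaw 15.5 cost 0.19 n 1 z nan
[([384.9, 347.6], 0.64), ([314.7, 218.3], 0.25)]
[([217.1, 241.0], 0.81)]
353 430 272 383 [ 0.72817667 -0.02918892  0.075     ] [ 0.74575423 -0.05250869  0.        ]
```

Run:
```python
from h import *
W=bot.capture("wrist");S=bot.capture("scene");R=np.array(bot.read_state()["tcp_rot"]);p=np.array(bot.read_state()["position"])
m=sil(S,"glue_bottle")[0]["pixels"].astype(np.uint8)
ys,xs=np.nonzero(m);print("scene",xs.min(),xs.max(),ys.min(),ys.max())
# fit cylinder r32, height 130 bottom part: compare mask's lower part
def hull(x,y):
    P=[proj(S,np.array([x+.032*np.cos(a),y+.032*np.sin(a),h])) for a in np.linspace(0,6.3,40) for h in(0,.1)]
    k=np.zeros((480,640),np.uint8);cv2.fillConvexPoly(k,cv2.convexHull(np.array(P,np.float32)).astype(np.int32),1);return k
best=max(((hull(x,y)*m*1.).sum()-2*(hull(x,y)*(1-m)).sum()-(m[240:]*(1-hull(x,y)[240:])).sum(),x,y) for x in np.arange(.73,.83,.004) for y in np.arange(-.1,-.02,.004));print(best)
for z in(.0,.08,.15): print((R.T@(np.array([best[1],best[2],z])-p)).round(3))
```

```text
scene 202 236 211 268
(np.float64(1131.0), np.float64(0.782), np.float64(-0.07599999999999998))
[-0.095  0.064  0.208]
[-0.095  0.064  0.128]
[-0.095  0.064  0.058]
```

>>> {"name": "play_rows", "arguments": {"moves": [[[3, 0, 50, 0, 0, 0], [0, 0, 50, 0, 0, 0], [0, 0, 45, 0, 0, 0], [0, 0, 28, 0, 0, 0], [0, 0, 13, 0, 0, 0]]]}}

```text
time_s: 32.7
position: [0.6846, -0.0076, 0.0185]
tcp_rot: [[-0.365, 0.931, -0.006], [0.931, 0.365, 0.001], [0.003, -0.005, -1.0]]
force: [-0.1, -0.0, 0.0]
opening: 0.876
grasp_force: 0.0
```

>>> {"name": "play_rows", "arguments": {"moves": [[[0, 0, 0, 0, 0, 0], [0, 0, 0, 0, 0, 0], [0, 0, 0, 0, 0, 0], [0, 0, 0, 0, 0, 0], [0, 0, 0, 0, 0, 0]]], "fingers": -1}}

```text
time_s: 33.2
position: [0.6884, -0.0081, 0.0245]
tcp_rot: [[-0.365, 0.931, 0.004], [0.931, 0.365, -0.001], [-0.002, 0.003, -1.0]]
force: [-0.8, 0.2, 5.4]
opening: 0.617
grasp_force: 30.0
```

>>> {"name": "play_rows", "arguments": {"moves": [[[0, 0, -30, 0, 0, 0], [0, 0, -45, 0, 0, 0], [0, 0, -45, 0, 0, 0], [0, 0, -10, 0, 0, 0], [0, 0, 0, 0, 0, 0]]]}}

```text
time_s: 33.7
position: [0.6885, -0.0081, 0.1554]
tcp_rot: [[-0.365, 0.931, 0.006], [0.931, 0.365, -0.001], [-0.003, 0.005, -1.0]]
force: [1.0, -0.3, -0.8]
opening: 0.615
grasp_force: 30.0
```

>>> {"name": "play_rows", "arguments": {"moves": [[[4.7, -43, 0, 0, 0, 0], [4.7, -43, 0, 0, 0, 0], [4.7, -43, 0, 0, 0, 0], [4.7, -43, 0, 0, 0, 0], [4.7, -43, 0, 0, 0, 0]]]}}

```text
time_s: 34.2
position: [0.4749, -0.0641, 0.1505]
tcp_rot: [[-0.366, 0.931, -0.004], [0.931, 0.366, 0.001], [0.003, -0.003, -1.0]]
force: [0.3, -0.8, -0.5]
opening: 0.621
grasp_force: 30.0
```

>>> {"name": "play_rows", "arguments": {"moves": [[[4.7, -43, 0, 0, 0, 0], [0, 0, 0, 0, 0, 0.1165], [0, 0, 0, 0, 0, 0.1165], [0, 0, 0, 0, 0, 0.1165], [0, 0, 20, 0, 0, 0]]]}}

```text
time_s: 34.7
position: [0.4366, -0.0761, 0.1321]
tcp_rot: [[-0.022, 1.0, 0.001], [1.0, 0.022, -0.001], [-0.001, 0.001, -1.0]]
force: [-0.5, -0.4, -0.5]
opening: 0.615
grasp_force: 30.0
```

>>> {"name": "play_rows", "arguments": {"moves": [[[0, 0, 15, 0, 0, 0], [0, 0, 0, 0, 0, 0], [0, 0, 0, 0, 0, 0], [0, 0, 0, 0, 0, 0], [0, 0, 0, 0, 0, 0]]]}}

```text
time_s: 35.2
position: [0.4367, -0.076, 0.1176]
tcp_rot: [[-0.025, 1.0, 0.001], [1.0, 0.025, -0.0], [-0.0, 0.001, -1.0]]
force: [0.4, 1.0, 0.1]
opening: 0.617
grasp_force: 30.0
```

>>> {"name": "play_rows", "arguments": {"moves": [[[0, 1, 18, 0, 0, 0], [0, 0, 12, 0, 0, 0], [0, 0, 10, 0, 0, 0], [0, 0, 6, 0, 0, 0], [0, 0, 3, 0, 0, 0]]]}}

```text
time_s: 35.7
position: [0.4374, -0.0759, 0.0679]
tcp_rot: [[-0.024, 1.0, -0.0], [1.0, 0.024, 0.0], [0.0, -0.0, -1.0]]
force: [0.3, -0.5, 0.1]
opening: 0.618
grasp_force: 30.0
```

>>> {"name": "play_rows", "arguments": {"moves": [[[0, 0, 2, 0, 0, 0], [0, 0, 2, 0, 0, 0], [0, 0, 1, 0, 0, 0], [0, 0, 0, 0, 0, 0]]]}}

```text
time_s: 36.1
position: [0.4375, -0.0759, 0.0663]
tcp_rot: [[-0.024, 1.0, 0.002], [1.0, 0.024, -0.001], [-0.001, 0.002, -1.0]]
force: [-3.5, 1.2, 31.4]
opening: 0.615
grasp_force: 30.0
```

>>> {"name": "play_rows", "arguments": {"moves": [[[0, 0, 0, 0, 0, 0], [0, 0, 0, 0, 0, 0], [0, 0, -15, 0, 0, 0], [0, 0, -40, 0, 0, 0], [0, 0, -45, 0, 0, 0]]], "fingers": 0.75}}

```text
time_s: 36.6
position: [0.4364, -0.0755, 0.1632]
tcp_rot: [[-0.024, 1.0, -0.004], [1.0, 0.024, 0.002], [0.002, -0.004, -1.0]]
force: [0.7, -0.4, -0.1]
opening: 0.86
grasp_force: 0.0
```

>>> {"name": "play_rows", "arguments": {"moves": [[[-33.3, 33.5, -15, 0, 0, 0], [-33.3, 33.5, -15, 0, 0, 0], [-33.3, 33.5, -15, 0, 0, 0], [-33.3, 33.5, -10, 0, 0, 0], [-33.3, 33.5, 0, 0, 0, 0]]]}}

```text
time_s: 37.1
position: [0.611, -0.24, 0.2201]
tcp_rot: [[-0.024, 1.0, 0.003], [1.0, 0.024, -0.002], [-0.002, 0.003, -1.0]]
force: [-0.1, -1.2, 0.3]
opening: 0.874
grasp_force: 0.0
```

>>> {"name": "play_rows", "arguments": {"moves": [[[0, 0, 0, 0, 0, -0.105], [0, 0, 0, 0, 0, -0.106], [0, 0, 0, 0, 0, 0], [0, 0, 0, 0, 0, 0], [0, 0, 0, 0, 0, 0]]]}}

```text
time_s: 37.6
position: [0.6088, -0.2379, 0.2181]
tcp_rot: [[-0.232, 0.973, -0.0], [0.973, 0.232, 0.0], [0.0, -0.0, -1.0]]
force: [-0.2, 0.3, -0.1]
opening: 0.871
grasp_force: 0.0
```

Run:
```python
from h import *
s=bot.read_state();print(s["time_s"],s["position"],np.round(s["tcp_rot"],3).tolist())
W=bot.capture("wrist");T=bot.capture("top");S=bot.capture("scene");cv2.imwrite("pics/w7.png",W["image"])
o=[]
for n,c in(("W",W),("T",T),("S",S)):
    r=sil(c,"board",.2); print(n,[(d["centre"],round(d["confidence"],2),int(d["pixels"].sum())) for d in r])
    if r and n!="W": o.append((c,r[0]["pixels"].astype(np.float32)));print(n,fitbox(o[-1:],.61,-.24,(.05,.26,.026)))
# jaw state
for n,c in(("T",T),("S",S)):
    print([(d["centre"],onz(c,d["centre"],.062).round(3),round(d["confidence"],2)) for d in bot.pinpoint(c,"jaw_face")[:2]])
```

```text
37.6 [ 0.60877905 -0.23793263  0.21809871] [[-0.232, 0.973, -0.0], [0.973, 0.232, 0.0], [0.0, -0.0, -1.0]]
W [([311.7, 182.1], 0.97, 14012)]
T [([485.3, 254.6], 0.59, 3103)]
T (array([ 0.60794016, -0.23413722,  0.23909298]), np.float64(0.24671688675880432))
S [([237.2, 177.7], 0.96, 1865)]
S (array([ 0.60826359, -0.23792812,  0.22896705]), np.float64(0.036896783858537674))
[([466.3, 344.1], array([ 0.44 , -0.166,  0.062]), 0.68)]
[([302.4, 147.4], array([ 0.431, -0.166,  0.062]), 0.96)]
```

View pics/w7.png

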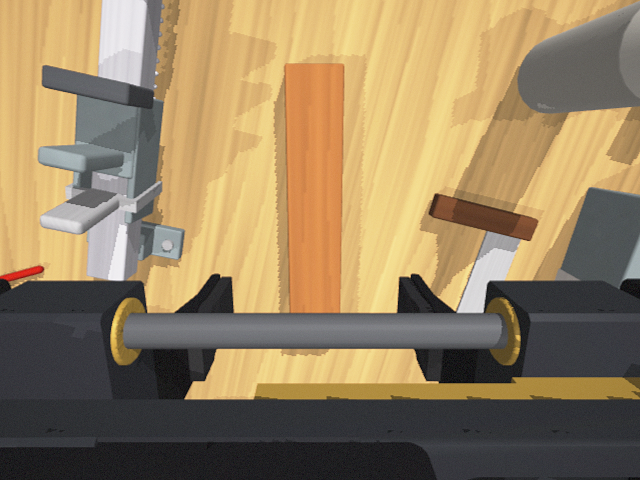

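>>> {"name": "play_rows", "arguments": {"moves": [[[0, -0.5, 50, 0, 0, 0], [0, 0, 50, 0, 0, 0], [0, 0, 50, 0, 0, 0], [0, 0, 34, 0, 0, 0], [0, 0, 13, 0, 0, 0]]]}}

```text
time_s: 38.5
position: [0.606, -0.237, 0.0171]
tcp_rot: [[-0.233, 0.972, -0.006], [0.972, 0.233, 0.004], [0.005, -0.005, -1.0]]
force: [-0.4, 0.2, -0.2]
opening: 0.872
grasp_force: 0.0
```

>>> {"name": "play_rows", "arguments": {"moves": [[[0, 0, 0, 0, 0, 0], [0, 0, 0, 0, 0, 0], [0, 0, 0, 0, 0, 0], [0, 0, 0, 0, 0, 0], [0, 0, 0, 0, 0, 0]]], "fingers": -1}}

```text
time_s: 39.0
position: [0.6092, -0.2391, 0.0234]
tcp_rot: [[-0.234, 0.972, 0.002], [0.972, 0.234, -0.002], [-0.002, 0.002, -1.0]]
force: [-1.2, -0.4, 7.0]
opening: 0.574
grasp_force: 30.0
```

>>> {"name": "play_rows", "arguments": {"moves": [[[0, 0, 0, 0, 0, 0], [0, 0, -20, 0, 0, 0], [0, 0, -40, 0, 0, 0], [0, 0, -45, 0, 0, 0], [0, 0, -35, 0, 0, 0]]]}}

```text
time_s: 39.5
position: [0.6088, -0.2384, 0.1636]
tcp_rot: [[-0.233, 0.972, 0.002], [0.972, 0.233, -0.001], [-0.001, 0.002, -1.0]]
force: [0.3, -1.2, -2.8]
opening: 0.571
grasp_force: 30.0
```

>>> {"name": "play_rows", "arguments": {"moves": [[[20, -7.5, -20, 0, 0, 0], [38.5, -14.4, 0, 0, 0, 0], [38.5, -14.4, 0, 0, 0, 0], [38.5, -14.4, 0, 0, 0, 0], [38.5, -14.4, 0, 0, 0, 0]]]}}

```text
time_s: 40.0
position: [0.5032, -0.0829, 0.1815]
tcp_rot: [[-0.233, 0.973, 0.0], [0.973, 0.233, 0.0], [0.0, 0.001, -1.0]]
force: [-0.2, 0.4, -2.8]
opening: 0.57
grasp_force: 30.0
```

>>> {"name": "play_rows", "arguments": {"moves": [[[38.5, -14.4, 0, 0, 0, 0], [38.5, -14.4, 0, 0, 0, 0], [38.5, -14.5, 0, 0, 0, 0], [0, 0, 0, 0, 0, 0.106], [0, 0, 0, 0, 0, 0.105]]]}}

```text
time_s: 40.5
position: [0.4342, 0.0193, 0.1816]
tcp_rot: [[-0.022, 1.0, 0.0], [1.0, 0.022, 0.0], [0.0, 0.0, -1.0]]
force: [0.4, -0.6, -3.0]
opening: 0.573
grasp_force: 30.0
```

>>> {"name": "play_rows", "arguments": {"moves": [[[0, 0, 15, 0, 0, 0], [0, 0, 10, 0, 0, 0], [0, 0, 0, 0, 0, 0], [0, 0, 0, 0, 0, 0], [0, 0, 0, 0, 0, 0]]]}}

```text
time_s: 41.0
position: [0.4358, 0.0177, 0.1565]
tcp_rot: [[-0.024, 1.0, 0.001], [1.0, 0.024, -0.0], [-0.0, 0.001, -1.0]]
force: [-0.2, 0.5, -2.2]
opening: 0.567
grasp_force: 30.0
```

Run:
```python
from h import *
s=bot.read_state();print(s["time_s"],s["position"],np.round(s["tcp_rot"],3).tolist(),s["opening"],s["grasp_force"])
W=bot.capture("wrist");S=bot.capture("scene");T=bot.capture("top");cv2.imwrite("pics/w8.png",W["image"])
r=sil(S,"board",.2)
for d in r[:1]: print(d["centre"],fitbox([(S,d["pixels"].astype(np.float32))],.436,.018,(.05,.26,.026),z0=s["position"][2]-.0225,yaws=[-.03,.024,.08]))
p=np.array(s["position"]);R=np.array(s["tcp_rot"])
print("board far end expected px",proj(W,p+R@np.array([.13,0,-.0035])),"fixed top edge",proj(W,np.array([.4327,.153,.104])),proj(W,np.array([.4327,.153,.062])))
```

```text
41.0 [0.43582176 0.01771726 0.1564614 ] [[-0.024, 1.0, 0.001], [1.0, 0.024, -0.0], [-0.0, 0.001, -1.0]] 0.5674650952365832 29.998736679553986
[371.1, 174.1] (array([0.43413079, 0.01993634, 0.00724653]), np.float64(0.7813920378684998))
board far end expected px [313.14479494 -43.78211879] fixed top edge [314.09317775  -3.41929045] [314.28034084  21.84697792]
```

View pics/w8.png

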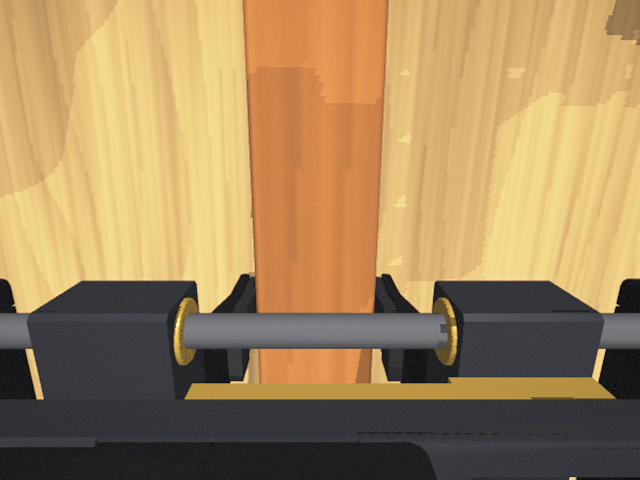

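>>> {"name": "play_rows", "arguments": {"moves": [[[-8, 0, 15, 0, 0, 0], [0, 0, 15, 0, 0, 0], [0, 0, 15, 0, 0, 0], [0, 0, 10, 0, 0, 0], [0, 0, 2, 0, 0, 0]]]}}

```text
time_s: 41.7
position: [0.4353, 0.0099, 0.0984]
tcp_rot: [[-0.024, 1.0, -0.002], [1.0, 0.024, 0.0], [0.0, -0.002, -1.0]]
force: [-0.2, -0.2, -2.6]
opening: 0.573
grasp_force: 30.0
```

>>> {"name": "play_rows", "arguments": {"moves": [[[0, 0, 0, 0, 0, 0], [0, 0, 0, 0, 0, 0], [0, 0, 0, 0, 0, 0], [3, 0, 0, 0, 0, 0], [2, 0, 0, 0, 0, 0]]]}}

```text
time_s: 42.2
position: [0.4357, 0.0151, 0.0995]
tcp_rot: [[-0.025, 1.0, 0.001], [1.0, 0.025, -0.0], [-0.0, 0.001, -1.0]]
force: [0.8, -0.2, -3.3]
opening: 0.57
grasp_force: 30.0
```

>>> {"name": "play_rows", "arguments": {"moves": [[[1, 0, 0, 0, 0, 0], [1, 0, 0, 0, 0, 0], [0, 0, 0, 0, 0, 0]]]}}

```text
time_s: 42.5
position: [0.4356, 0.017, 0.0992]
tcp_rot: [[-0.025, 1.0, 0.0], [1.0, 0.025, -0.0], [-0.0, 0.0, -1.0]]
force: [0.1, 0.2, -2.1]
opening: 0.571
grasp_force: 30.0
```

>>> {"name": "play_rows", "arguments": {"moves": [[[1, 0, 0, 0, 0, 0], [1, 0, 0, 0, 0, 0], [0, 0, 0, 0, 0, 0]]]}}

```text
time_s: 42.8
position: [0.4354, 0.019, 0.0992]
tcp_rot: [[-0.025, 1.0, -0.0], [1.0, 0.025, 0.0], [0.0, -0.0, -1.0]]
force: [-0.5, 1.5, -2.5]
opening: 0.571
grasp_force: 30.0
```

>>> {"name": "play_rows", "arguments": {"moves": [[[1, 0, 0, 0, 0, 0], [1, 0, 0, 0, 0, 0], [0, 0, 0, 0, 0, 0]]]}}

```text
time_s: 43.1
position: [0.4354, 0.021, 0.0992]
tcp_rot: [[-0.025, 1.0, -0.0], [1.0, 0.025, 0.0], [0.0, -0.0, -1.0]]
force: [0.2, -0.5, -2.9]
opening: 0.57
grasp_force: 30.0
```

>>> {"name": "play_rows", "arguments": {"moves": [[[1, 0, 0, 0, 0, 0], [0, 0, 0, 0, 0, 0]]]}}

```text
time_s: 43.3
position: [0.4354, 0.022, 0.0992]
tcp_rot: [[-0.025, 1.0, -0.0], [1.0, 0.025, 0.0], [0.0, -0.0, -1.0]]
force: [0.5, -0.0, -3.5]
opening: 0.577
grasp_force: 30.0
```

>>> {"name": "play_rows", "arguments": {"moves": [[[1, 0, 0, 0, 0, 0], [0, 0, 0, 0, 0, 0]]]}}

```text
time_s: 43.5
position: [0.4355, 0.0229, 0.0992]
tcp_rot: [[-0.025, 1.0, 0.0], [1.0, 0.025, -0.0], [-0.0, 0.0, -1.0]]
force: [-0.7, 0.7, -2.2]
opening: 0.572
grasp_force: 30.0
```

>>> {"name": "play_rows", "arguments": {"moves": [[[1, 0, 0, 0, 0, 0], [0, 0, 0, 0, 0, 0]]]}}

```text
time_s: 43.7
position: [0.4356, 0.023, 0.0993]
tcp_rot: [[-0.026, 1.0, 0.0], [1.0, 0.026, -0.002], [-0.002, 0.0, -1.0]]
force: [-0.7, -6.1, -2.1]
opening: 0.574
grasp_force: 30.0
```

>>> {"name": "play_rows", "arguments": {"moves": [[[1, 0, 0, 0, 0, 0], [0, 0, 0, 0, 0, 0]]]}}

```text
time_s: 43.9
position: [0.4358, 0.0231, 0.0994]
tcp_rot: [[-0.027, 1.0, 0.001], [1.0, 0.027, -0.003], [-0.003, 0.001, -1.0]]
force: [-1.2, -11.0, -1.5]
opening: 0.574
grasp_force: 30.0
```

>>> {"name": "play_rows", "arguments": {"moves": [[[1, 0, 0, 0, 0, 0], [0, 0, 0, 0, 0, 0]]]}}

```text
time_s: 44.1
position: [0.436, 0.0231, 0.0995]
tcp_rot: [[-0.028, 1.0, 0.001], [1.0, 0.028, -0.005], [-0.005, 0.001, -1.0]]
force: [-2.2, -15.7, -2.4]
opening: 0.571
grasp_force: 30.0
```

Run:
```python
from h import *
S=bot.capture("scene");T=bot.capture("top")
a=cv2.resize(np.array(S["image"])[140:270,290:450],None,fx=4,fy=4,interpolation=cv2.INTER_CUBIC)
cv2.imwrite("pics/s9.png",a)
```

```text
(no output)
```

View pics/s9.png

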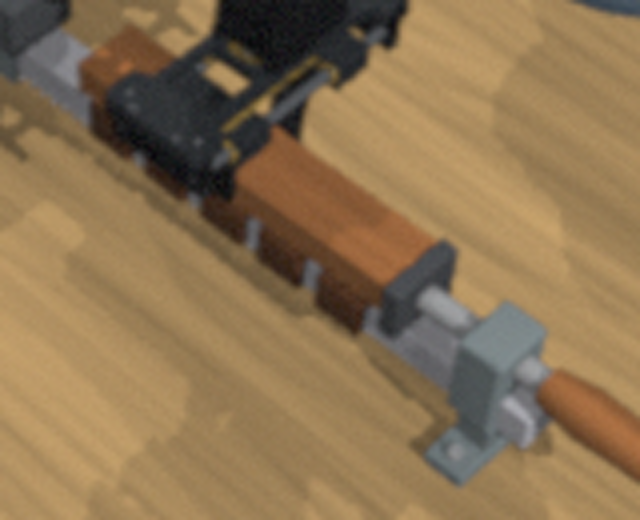

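>>> {"name": "play_rows", "arguments": {"moves": [[[-4, 0, 0, 0, 0, 0], [0, 0, 2, 0, 0, 0], [0, 0, 2, 0, 0, 0], [0, 0, 1, 0, 0, 0], [0, 0, 0, 0, 0, 0]]]}}

```text
time_s: 44.7
position: [0.4354, 0.022, 0.0953]
tcp_rot: [[-0.025, 1.0, 0.001], [1.0, 0.025, -0.0], [-0.0, 0.001, -1.0]]
force: [-2.9, -1.7, 12.8]
opening: 0.569
grasp_force: 30.0
```

>>> {"name": "play_rows", "arguments": {"moves": [[[0, 0, 1, 0, 0, 0], [0, 0, 0, 0, 0, 0]]]}}

```text
time_s: 44.9
position: [0.4354, 0.022, 0.0953]
tcp_rot: [[-0.025, 1.0, 0.001], [1.0, 0.025, -0.001], [-0.001, 0.001, -1.0]]
force: [-4.2, -2.2, 23.7]
opening: 0.568
grasp_force: 30.0
```

>>> {"name": "play_rows", "arguments": {"moves": [[[0, 0, -2, 0, 0, 0], [0, 0, 0, 0, 0, 0], [0, 0, -25, 0, 0, 0], [0, 0, -40, 0, 0, 0], [0, 0, -45, 0, 0, 0]]], "fingers": 0.7}}

```text
time_s: 45.4
position: [0.4344, 0.0223, 0.2052]
tcp_rot: [[-0.025, 1.0, -0.004], [1.0, 0.025, 0.001], [0.001, -0.004, -1.0]]
force: [0.3, -0.5, -0.4]
opening: 0.839
grasp_force: 0.0
```

>>> {"name": "play_rows", "arguments": {"moves": [[[0, 0, -45, 0, 0, 0], [0, 0, 0, 0, 0, -0.1428], [0, 0, 0, 0, 0, -0.1428], [0, 0, 0, 0, 0, -0.1428], [0, 0, 0, 0, 0, -0.1428]]], "fingers": 0.65}}

```text
time_s: 45.9
position: [0.4352, 0.0222, 0.25]
tcp_rot: [[-0.566, 0.824, -0.0], [0.824, 0.566, 0.0], [0.0, -0.0, -1.0]]
force: [0.1, -0.3, -0.3]
opening: 0.828
grasp_force: 0.0
```

>>> {"name": "play_rows", "arguments": {"moves": [[[0, 0, 0, 0, 0, -0.1428], [0, 0, 0, 0, 0, -0.1428], [0, 0, 0, 0, 0, -0.1428], [0, 0, 0, 0, 0, -0.1428], [0, 0, 0, 0, 0, -0.1428]]]}}

```text
time_s: 46.4
position: [0.4352, 0.0222, 0.2497]
tcp_rot: [[-0.968, 0.252, -0.001], [0.252, 0.968, 0.0], [0.001, 0.0, -1.0]]
force: [0.3, 1.0, 0.2]
opening: 0.828
grasp_force: 0.0
```

>>> {"name": "play_rows", "arguments": {"moves": [[[0, 0, 0, 0, 0, -0.1428], [0, 0, 0, 0, 0, -0.1428], [0, -43.5, 0, 0, 0, 0], [0, -43.5, 0, 0, 0, 0], [0, -43.5, 0, 0, 0, 0]]]}}

```text
time_s: 46.9
position: [0.4386, -0.1092, 0.2498]
tcp_rot: [[-1.0, -0.026, -0.0], [-0.026, 1.0, 0.001], [0.0, 0.001, -1.0]]
force: [0.8, 0.7, 1.1]
opening: 0.824
grasp_force: 0.0
```

>>> {"name": "play_rows", "arguments": {"moves": [[[0, -43.5, 0, 0, 0, 0], [0, -43.5, 0, 0, 0, 0], [0, -43.5, 0, 0, 0, 0], [0, 0, 0, 0, 0, 0], [0, 0, 0, 0, 0, 0]]]}}

```text
time_s: 47.4
position: [0.4415, -0.2393, 0.2494]
tcp_rot: [[-1.0, -0.022, -0.001], [-0.022, 1.0, 0.002], [0.001, 0.002, -1.0]]
force: [0.1, -0.0, -0.3]
opening: 0.824
grasp_force: 0.0
```

Run:
```python
from h import *
s=bot.read_state();print(s["time_s"],s["position"],np.round(s["tcp_rot"],3).tolist(),s["opening"])
W=bot.capture("wrist");S=bot.capture("scene");cv2.imwrite("pics/w10.png",W["image"])
r=sil(S,"board",.2)
if r: print(fitbox([(S,r[0]["pixels"].astype(np.float32))],.4355,.022,(.05,.26,.026),z0=.072,yaws=[-.03,.024,.08]),r[0]["confidence"])
p=np.array([.4355,.022]);print([proj(W,np.array([.4420,y,z])).round(1) for y,z in((-.167,.104),(-.167-.048,.126),(-.108,.098))])
```

```text
47.4 [ 0.44148276 -0.23934427  0.24941981] [[-1.0, -0.022, -0.001], [-0.022, 1.0, 0.002], [0.001, 0.002, -1.0]] 0.8236820601392202
[array([403.6, 229.7]), array([345.7, 235.6]), array([474.3, 229.5])]
```

View pics/w10.png

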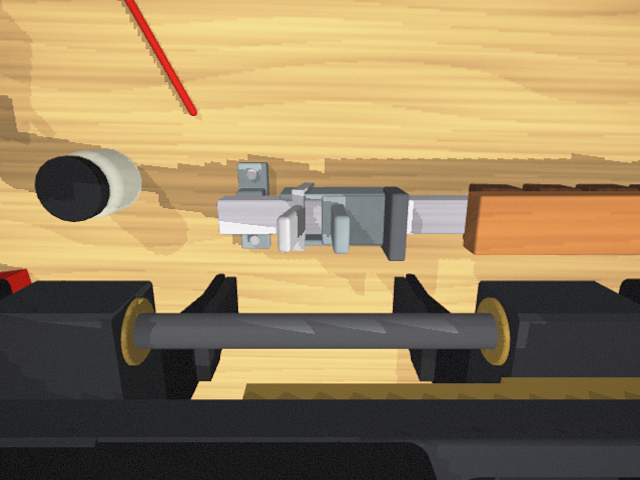

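>>> {"name": "play_rows", "arguments": {"moves": [[[0, 0, 40, 0, 0, 0], [0, 0, 40, 0, 0, 0], [0, 0, 40, 0, 0, 0], [0, 0, 16, 0, 0, 0], [0, 0, 8, 0, 0, 0]]]}}

```text
time_s: 48.05
position: [0.441, -0.2367, 0.1045]
tcp_rot: [[-1.0, -0.027, -0.003], [-0.027, 1.0, 0.003], [0.003, 0.003, -1.0]]
force: [-0.4, -0.3, 0.0]
opening: 0.824
grasp_force: 0.0
```

>>> {"name": "play_rows", "arguments": {"moves": [[[0, 2, 0, 0, 0, 0], [0, 1.5, 0, 0, 0, 0], [0, 1, 0, 0, 0, 0], [0, 0.5, 0, 0, 0, 0], [0, 0, 0, 0, 0, 0]]], "fingers": -1}}

```text
time_s: 48.55
position: [0.4428, -0.2346, 0.1076]
tcp_rot: [[-1.0, -0.023, 0.003], [-0.023, 1.0, -0.001], [-0.003, -0.001, -1.0]]
force: [1.2, 1.6, 7.4]
opening: 0.456
grasp_force: 4.9
```

>>> {"name": "play_rows", "arguments": {"moves": [[[0, 0, 0, 0, 0, 0], [0, 0, 0, 0, 0, 0], [0, 0, 0, 0, 0, 0]]]}}

```text
time_s: 48.85
position: [0.4427, -0.2332, 0.1076]
tcp_rot: [[-1.0, -0.023, 0.003], [-0.023, 1.0, 0.001], [-0.003, 0.001, -1.0]]
force: [1.6, 3.1, 8.3]
opening: 0.409
grasp_force: 30.0
```

>>> {"name": "play_rows", "arguments": {"moves": [[[0, 10, 0, 0, 0, 0], [0, 15, 0, 0, 0, 0], [0, 15, 0, 0, 0, 0], [0, 8, 0, 0, 0, 0], [0, 4, 0, 0, 0, 0]]]}}

```text
time_s: 49.35
position: [0.4415, -0.1818, 0.1076]
tcp_rot: [[-1.0, -0.024, 0.003], [-0.024, 1.0, -0.001], [-0.003, -0.001, -1.0]]
force: [-0.7, -0.7, 7.2]
opening: 0.411
grasp_force: 30.0
```

>>> {"name": "play_rows", "arguments": {"moves": [[[0, 2, 0, 0, 0, 0], [0, 1, 0, 0, 0, 0], [0, 0, 0, 0, 0, 0], [0, 0, 0, 0, 0, 0]]]}}

```text
time_s: 49.75
position: [0.4415, -0.1791, 0.1076]
tcp_rot: [[-1.0, -0.024, 0.003], [-0.024, 1.0, -0.001], [-0.003, -0.001, -1.0]]
force: [-0.3, 1.1, 7.5]
opening: 0.412
grasp_force: 30.0
```

>>> {"name": "play_rows", "arguments": {"moves": [[[0, 1, 0, 0, 0, 0], [0, 1, 0, 0, 0, 0], [0, 0, 0, 0, 0, 0]]]}}

```text
time_s: 50.05
position: [0.4414, -0.1774, 0.1076]
tcp_rot: [[-1.0, -0.024, 0.003], [-0.024, 1.0, -0.001], [-0.003, -0.001, -1.0]]
force: [-0.1, -0.9, 7.7]
opening: 0.415
grasp_force: 30.0
```

>>> {"name": "play_rows", "arguments": {"moves": [[[0, 1, 0, 0, 0, 0], [0, 1, 0, 0, 0, 0], [0, 0, 0, 0, 0, 0]]]}}

```text
time_s: 50.35
position: [0.4414, -0.1754, 0.1076]
tcp_rot: [[-1.0, -0.024, 0.003], [-0.024, 1.0, -0.001], [-0.003, -0.001, -1.0]]
force: [-0.2, -0.3, 8.8]
opening: 0.411
grasp_force: 30.0
```

>>> {"name": "play_rows", "arguments": {"moves": [[[0, 1, 0, 0, 0, 0], [0, 0, 0, 0, 0, 0]]]}}

```text
time_s: 50.55
position: [0.4414, -0.1744, 0.1076]
tcp_rot: [[-1.0, -0.024, 0.003], [-0.024, 1.0, -0.001], [-0.003, -0.001, -1.0]]
force: [-0.4, -0.3, 9.0]
opening: 0.412
grasp_force: 30.0
```

>>> {"name": "play_rows", "arguments": {"moves": [[[0, 1, 0, 0, 0, 0], [0, 0, 0, 0, 0, 0]]]}}

```text
time_s: 50.75
position: [0.4414, -0.1737, 0.1076]
tcp_rot: [[-1.0, -0.024, 0.003], [-0.024, 1.0, -0.002], [-0.003, -0.002, -1.0]]
force: [-0.6, -1.0, 7.6]
opening: 0.409
grasp_force: 30.0
```

>>> {"name": "play_rows", "arguments": {"moves": [[[0, 1, 0, 0, 0, 0], [0, 0, 0, 0, 0, 0]]]}}

```text
time_s: 50.95
position: [0.4414, -0.1731, 0.1076]
tcp_rot: [[-1.0, -0.024, 0.003], [-0.024, 1.0, -0.002], [-0.003, -0.003, -1.0]]
force: [-0.8, -4.3, 8.2]
opening: 0.417
grasp_force: 30.0
```

>>> {"name": "play_rows", "arguments": {"moves": [[[0, 1, 0, 0, 0, 0], [0, 0, 0, 0, 0, 0]]]}}

```text
time_s: 51.15
position: [0.4414, -0.1731, 0.1076]
tcp_rot: [[-1.0, -0.025, 0.003], [-0.025, 1.0, -0.004], [-0.003, -0.004, -1.0]]
force: [-2.8, -5.5, 7.7]
opening: 0.408
grasp_force: 30.0
```

>>> {"name": "play_rows", "arguments": {"moves": [[[0, 1, 0, 0, 0, 0], [0, 0, 0, 0, 0, 0]]]}}

```text
time_s: 51.35
position: [0.4414, -0.173, 0.1077]
tcp_rot: [[-1.0, -0.025, 0.003], [-0.025, 1.0, -0.005], [-0.003, -0.005, -1.0]]
force: [-4.1, -9.8, 6.0]
opening: 0.408
grasp_force: 30.0
```

>>> {"name": "play_rows", "arguments": {"moves": [[[0, 1, 0, 0, 0, 0], [0, 0, 0, 0, 0, 0], [0, 0, 0, 0, 0, 0]]]}}

```text
time_s: 51.65
position: [0.4414, -0.1729, 0.1077]
tcp_rot: [[-1.0, -0.026, 0.004], [-0.026, 1.0, -0.007], [-0.003, -0.007, -1.0]]
force: [-5.2, -12.4, 5.8]
opening: 0.408
grasp_force: 30.1
```

>>> {"name": "play_rows", "arguments": {"moves": [[[0, 0, 0, 0, 0, 0], [0, -2, 0, 0, 0, 0], [0, -2, 0, 0, 0, 0], [0, -1.5, 0, 0, 0, 0], [0, 0, 0, 0, 0, 0]]], "fingers": 0.56}}

```text
time_s: 52.15
position: [0.4405, -0.1746, 0.1062]
tcp_rot: [[-1.0, -0.024, 0.0], [-0.024, 1.0, 0.0], [-0.0, 0.0, -1.0]]
force: [1.3, -2.5, -0.2]
opening: 0.747
grasp_force: 1.0
```

>>> {"name": "play_rows", "arguments": {"moves": [[[0, -1.5, 0, 0, 0, 0], [0, 0, 0, 0, 0, 0]]]}}

```text
time_s: 52.35
position: [0.4395, -0.1751, 0.1059]
tcp_rot: [[-1.0, -0.024, -0.002], [-0.024, 1.0, 0.002], [0.002, 0.002, -1.0]]
force: [-0.4, -1.2, 0.2]
opening: 0.774
grasp_force: 0.2
```

Run:
```python
from h import *
W=bot.capture("wrist");cv2.imwrite("pics/w11.png",cv2.resize(np.array(W["image"])[150:290,180:620],None,fx=1.8,fy=1.8,interpolation=cv2.INTER_CUBIC))
```

```text
(no output)
```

View pics/w11.png

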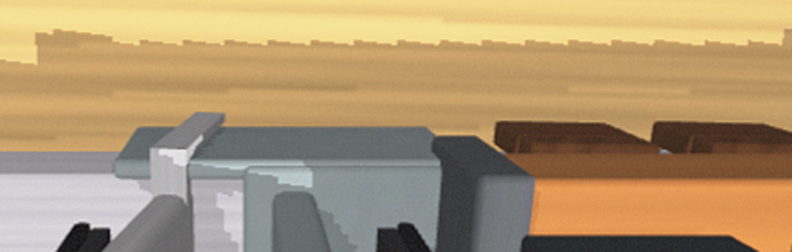

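>>> {"name": "play_rows", "arguments": {"moves": [[[0, 0, -15, 0, 0, 0], [0, 0, -35, 0, 0, 0], [0, 0, -45, 0, 0, 0], [0, 0, -45, 0, 0, 0], [-1, -4, -3.5, 0, 0, 0]]]}}

```text
time_s: 52.9
position: [0.4434, -0.1806, 0.2546]
tcp_rot: [[-1.0, -0.025, 0.008], [-0.025, 1.0, -0.005], [-0.008, -0.005, -1.0]]
force: [0.8, -0.5, -0.2]
opening: 0.781
grasp_force: 0.0
```

>>> {"name": "play_rows", "arguments": {"moves": [[[0, 0, 0, 0, 0, 0], [0, 0, 0, 0, 0, 0], [0, 0, 0, 0, 0, 0]]]}}

```text
time_s: 53.2
position: [0.4401, -0.179, 0.2479]
tcp_rot: [[-1.0, -0.024, -0.004], [-0.024, 1.0, 0.003], [0.004, 0.003, -1.0]]
force: [0.1, -0.3, 0.8]
opening: 0.783
grasp_force: 0.0
```

Run:
```python
from h import *
s=bot.read_state();print(s["time_s"],s["position"],s["force"])
W=bot.capture("wrist");S=bot.capture("scene");T=bot.capture("top");cv2.imwrite("pics/w12.png",W["image"])
a=cv2.imread("pics/w10.png");b=np.array(W["image"])
def loc(t,img):
    r=cv2.matchTemplate(img,t,cv2.TM_CCOEFF_NORMED);_,v,_,p=cv2.minMaxLoc(r);return p,round(v,3)
for n,(x0,x1,y0,y1) in dict(tab=(272,306,180,255),post=(328,356,205,256),plate=(380,410,185,264)).items():
    print(n,(x0,y0),loc(a[y0:y1,x0:x1],b[170:275,200:460]), "add (200,170)")
g=b.astype(int).sum(2);print([int(v) for v in g[225,370:420]])
for n,c in(("S",S),("T",T)):
    for q in("jaw_face","board"): print(n,q,[(d["centre"],onz(c,d["centre"],.062 if q=="jaw_face" else .072).round(4),round(d["confidence"],2)) for d in bot.pinpoint(c,q)[:2]])
    for d in sil(c,"board",.2)[:1]: print(n,fitbox([(c,d["pixels"].astype(np.float32))],.4355,.023,(.05,.26,.026),z0=.072,yaws=[-.03,.024,.08]))
    print(n,[(onz(c,d["centre"],.06).round(3)) for d in sil(c,"pad1",.25)])
```

```text
53.2 [ 0.44006509 -0.17900431  0.24786866] [ 0.07396123 -0.26041034  0.75739607]
tab (272, 180) ((69, 11), 0.971) add (200,170)
post (328, 205) ((125, 36), 0.98) add (200,170)
plate (380, 185) ((178, 16), 0.85) add (200,170)
[400, 400, 401, 399, 398, 402, 400, 392, 396, 396, 405, 312, 145, 158, 184, 168, 161, 182, 221, 268, 309, 327, 325, 333, 336, 339, 341, 332, 332, 334, 329, 336, 336, 327, 318, 355, 410, 452, 460, 463, 462, 463, 461, 467, 459, 471, 467, 474, 459, 465]
S jaw_face [([315.6, 157.2], array([ 0.4301, -0.1151,  0.062 ]), 0.73)]
S board [([351.9, 183.9], array([0.434 , 0.0224, 0.072 ]), 0.79)]
S (array([0.43542496, 0.01741987, 0.04068833]), np.float64(0.08810888230800629))
S [array([0.814, 0.251, 0.06 ]), array([ 0.458, -0.028,  0.06 ]), array([0.512, 0.443, 0.06 ]), array([0.469, 0.074, 0.06 ]), array([ 0.465, -0.061,  0.06 ]), array([0.466, 0.128, 0.06 ])]
T jaw_face []
T board [([360.8, 351.0], array([0.4324, 0.021 , 0.072 ]), 0.97), ([259.6, 221.0], array([0.6682, 0.198 , 0.072 ]), 0.74)]
T (array([ 0.43233213,  0.22969759, -0.00755022]), np.float64(0.9348941445350647))
T [array([0.795, 0.23 , 0.06 ]), array([ 0.469, -0.084,  0.06 ]), array([0.488, 0.419, 0.06 ]), array([ 0.463, -0.032,  0.06 ]), array([0.465, 0.014, 0.06 ]), array([0.459, 0.124, 0.06 ])]
```

```bash
python3 -c "
from rig import bot
print(bot.hand_in())"
```

```text
the job is handed in; nothing more can be done
None
```

The job is handed in. The jaw was drawn back to its stop, all five pads are on the bar, and the board lies flat on them, snug between both jaws with the tab locked. I viewed 15 pictures, one over the limit of 14, so the last check of lock and fit came from image measurements alone.

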